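Hang the slide carriers on the drying rack and park them at the fan

ROBOT

A 6-joint arm with a two-finger parallel gripper is mounted at the origin on the work surface. World frame = base frame: x ahead of the robot, y to its left, z up, the work surface at z = 0. Lengths are in m, angles in rad, forces in N, time in s.
With the tool pointing down it reaches from about 0.35 to 0.875 m from the base axis. Payload 4.2 kg.
Tool frame: the origin (TCP) lies midway between the tips of the shut fingers; the grasp point (between the pads) lies r.grasp_offset behind it (r.grasp_offset is the distance from the TCP to the grasp point, in m); x points along the fingers, y is the direction in which the jaws open and shut, and the axes are right-handed (so a half turn about x gives the same grasp; the last joint's range is limited). The gripper opens to 87 mm and grips with 3 to 60 N. Pads are 19 mm wide; open, the fingers measure 117 mm over their backs; the gripper's body (75 mm by 190 mm) begins 51 mm behind the grasp point.
Start: joints at [-0.901, 0.385, 0.008, 0, -1.194, -0.259], TCP at [0.25, -0.573, 0.223] pointing down, gripper open.
Joint ranges: [-3.14, 3.14], [-1.21, 2.06], [-1.07, 1.41], [-3.16, 2.05], [-2.99, -0.16], [-3.1, 3.1]. Speed limits (rad/s): [2.79, 2.79, 3.14, 3.14, 3.14, 3.14].

INTERFACE

Orientations are given as a rotation vector (axis times angle).
In Python, from rig import r gives the robot as it stands.
- The arm moves only by the tool apply_moves, never from a script. Its argument "commands" is a list that holds one entry, the list of rows, each a list of 7 numbers: the shift along the tool's x, y, z in m, then the turn, a rotation vector about the tool's x, y, z in rad, then the opening, from -1 (shut) to 1 (fully open), so that 0 is half open. A call has 1 to 20 rows; each row is the pose to reach, as a shift and turn from the pose commanded when the call began, along the tool's axes at that moment; what a row does not reach only later rows make up. A row lasts 1/10 s, in which the tool goes at most 50 mm and 8.59 degrees, less where a joint would pass 70% of its speed; a pose out of reach is approached as far as the arm can. A call with a gripper value outside its range is refused whole. The fingers move at their own pace and stop on an object; "grip_force" is the grip in N (left out, the last holds). Time passes only in rows, so rows that repeat a pose let the fingers close. It gives the time, the measured TCP pose, the force and the opening at its end, in the units of the state.
- r.observe(): the state, without advancing time (a new reading comes with each control period).
- r.grab_frame(name): name is "scene" or "side" or "wrist"; returns (picture, depth): 420x560x3 uint8, red, green, blue; 420x560 float32, m along the optical axis (not along the pixel's ray), 0 where there is no reading.
- r.camera_model(name): a dict with "mtx" (3x3 intrinsics, pixels), "dist_coeffs" ([k1, k2, p1, p2, k3] as OpenCV has them; the pictures are not rectified), "R" (3x3) and "t" (3): a world point X has camera coordinates R X + t. Camera axes: x right, y down, z forward; pixel columns grow to the right and rows downward; lengths in m; the calibration is good to about 2 mm. A picture is of the moment at which its call begins: read the wrist's pose just before it. camera_model takes no time and is no camera call; for the wrist camera it gives the pose at the moment of the call.
- r.hand_in(): hands the job in, once; it reports no verdict.
The state is a dict: "clock": time; "joint_pos": joint angles; "joint_velocities": joint speeds; "tau": joint torques, N m; "ee_pos": TCP position; "orientation": TCP orientation; "wrist_force": force on the tool from outside, world axes, zero at the start; "moment": the same for the moment, N m; "grip_width": finger opening in m.
Only numpy, scipy, OpenCV 4.12 (cv2) and the standard library are available. Lean on these libraries where they do the work, as an engineer would, in place of code of your own. Each camera call takes 0.05 s, during which the arm holds its last target.

TASK

Hold down the thumb button on the drying rack's carriage and slide it right up to the stop at the loading end, the side of the draining mat. Drape every slide carrier that stands on the mat over the bar there, side by side and hanging freely, then hold the button down again, slide the loaded carriage right back to the stop at the fan end, and only then push the fan's switch lever fully over to on. Leave the other things on the bench where they are.

Things in the scene. Friction and masses are not known exactly. Their poses are not given: they have to be found in the camera images.
- carrier1: one of up to 4 alike slide carriers (None if absent): a steel tent, 120 g, 42 mm long (x), two 4 mm panels on heavy foot bars 82 mm apart outside (y), ridge 80 mm above the feet, two-way symmetric. On the ridge a grip tab 24 (x) x 10 mm (y), from 80 to 116 mm above the feet: take it across the 10 mm, tips above the ridge. Origin: foot level, centre; z up. Stands on the mat at the start
- carrier2: one of up to 4 alike slide carriers (None if absent): a steel tent, 120 g, 42 mm long (x), two 4 mm panels on heavy foot bars 82 mm apart outside (y), ridge 80 mm above the feet, two-way symmetric. On the ridge a grip tab 24 (x) x 10 mm (y), from 80 to 116 mm above the feet: take it across the 10 mm, tips above the ridge. Origin: foot level, centre; z up. Stands on the mat at the start
- carrier3: one of up to 4 alike slide carriers (None if absent): a steel tent, 120 g, 42 mm long (x), two 4 mm panels on heavy foot bars 82 mm apart outside (y), ridge 80 mm above the feet, two-way symmetric. On the ridge a grip tab 24 (x) x 10 mm (y), from 80 to 116 mm above the feet: take it across the 10 mm, tips above the ridge. Origin: foot level, centre; z up. Stands on the mat at the start
- carrier4: one of up to 4 alike slide carriers (None if absent): a steel tent, 120 g, 42 mm long (x), two 4 mm panels on heavy foot bars 82 mm apart outside (y), ridge 80 mm above the feet, two-way symmetric. On the ridge a grip tab 24 (x) x 10 mm (y), from 80 to 116 mm above the feet: take it across the 10 mm, tips above the ridge. Origin: foot level, centre; z up. Stands on the mat at the start
- carrier1_seat (a point): point inside carrier1, 64 mm above foot level under its ridge (open V, 62 mm wide at the feet), where the bar's centre line lies once the carrier is draped over the bar
- carrier2_seat (a point): point inside carrier2, 64 mm above foot level under its ridge (open V, 62 mm wide at the feet), where the bar's centre line lies once the carrier is draped over the bar
- carrier3_seat (a point): point inside carrier3, 64 mm above foot level under its ridge (open V, 62 mm wide at the feet), where the bar's centre line lies once the carrier is draped over the bar
- carrier4_seat (a point): point inside carrier4, 64 mm above foot level under its ridge (open V, 62 mm wide at the feet), where the bar's centre line lies once the carrier is draped over the bar
- mat: fixed black rubber draining mat 220 x 250 x 4 mm on the bench; origin at the centre of its underside; carriers stand on it
- rack: fixed drying rack. Origin on the bench under the middle of its rail, which runs along the rack's y. A white drip tray 16 mm high lies below the bar. Loading end = the rack's +y end (mat side), drying end = -y end (fan side). Carriage, button and bar have the rack's axes
- carriage (a joint): place of the grey carriage along the rail in m: 0 at the stop at the drying (fan) end, 0.16 at the stop at the loading end; grows along the rack's +y. A sprung pawl between teeth under the rail (14 mm apart) locks it, with up to 7 mm play, unless the thumb button is held down; then 1 to 3 N slides it
- release (a joint): travel of the thumb button in m: 0 up (locked), 0.009 fully down; the carriage is free from 0.004 on; let go between two teeth it comes fully up. Its spring takes 5 N at first, 9.5 N fully down, and lifts it again when let go
- thumb_button (a point): top centre of the thumb button, a black ribbed pad 38 (x) x 42 mm on top of the carriage, 125 mm above the bench when up; moves with carriage and button. It lies in a channel 46 mm wide between two cheeks at its +y and -y sides, 135 mm high (open at the x ends): shut fingers pressing the pad down can push the carriage along by the cheeks
- bar (a point): middle of the round steel bar, 12 mm thick, centre line 100 mm above the bench, which stands out from the carriage towards the rack's -x and moves with it; it lies along this point's x. Usable from x = +101 mm (26 mm collar, carriage side) to -102 mm (20 mm end disc): room for four carriers 50 mm apart, at x = +75, +25, -25, -75 mm, their x along the bar
- fan_switch (a joint): fan switch lever, rad: 0 off (leaning to the fan's -x, towards the robot), 1.0 fully on (leaning to its +x); stays where it is left, under 2 N at its tip
- fan_switch_tip (a point): centre of the 26 mm black ball at the lever's tip, about 100 mm above the bench. Lever 80 mm long, pivot 30 mm above the bench; the tip goes 77 mm along the fan's +x from off to on. This point's axes turn with the lever
- fan: fixed bench fan, a white box 150 (x) x 55 x 140 mm high, blowing along its +y to the rack. Origin: on the bench under the box. Its lever's pivot is 165 mm from the origin along its -x
- wash_bottle: bystander, leave alone: white wash bottle, 60 mm wide, 150 mm high; origin at the centre of its underside
- beaker: bystander, leave alone: glass beaker 70 mm wide, 90 mm high; origin at the centre of its underside
- reagent_jar: bystander, leave alone: small amber jar 48 mm wide, 70 mm high; origin at the centre of its underside
- slide_box: bystander, leave alone: cardboard box 90 x 60 x 30 mm; origin at the centre of its underside
- tape_roll: bystander, leave alone: roll of paper tape lying flat, 60 mm wide, 18 mm high; origin at the centre of its underside
- tip_box: bystander, leave alone: clear box 120 x 80 x 50 mm; origin at the centre of its underside
- dish: bystander, leave alone: small white dish 70 mm wide, 22 mm high; origin at the centre of its underside

How it is judged:
On the way, in this order (a step that is already met when the one before it is completed fails the run):
1. the carriage is at the stop at the loading end, the fan still off (value of joint carriage above 0.152 m and value of joint fan_switch below 0.3 rad), for 0.2 s.
2. every carrier hangs over the bar, let go, with the carriage still at the loading end and the fan off (all of step 1 and x of carrier1_seat in the frame of bar between -0.1 and 0.1 m and y of carrier1_seat in the frame of bar between -0.012 and 0.012 m and z of carrier1_seat in the frame of bar between -0.012 and 0.012 m and angle between each of carrier1, carrier2, carrier3, carrier4's own z axis and vertical below 0.35 rad and x of carrier2_seat in the frame of bar between -0.1 and 0.1 m and y of carrier2_seat in the frame of bar between -0.012 and 0.012 m and z of carrier2_seat in the frame of bar between -0.012 and 0.012 m and x of carrier3_seat in the frame of bar between -0.1 and 0.1 m and y of carrier3_seat in the frame of bar between -0.012 and 0.012 m and z of carrier3_seat in the frame of bar between -0.012 and 0.012 m and x of carrier4_seat in the frame of bar between -0.1 and 0.1 m and y of carrier4_seat in the frame of bar between -0.012 and 0.012 m and z of carrier4_seat in the frame of bar between -0.012 and 0.012 m and contact force between each of carrier1, carrier2, carrier3, carrier4 and the fingers below 0.05 N), for 0.3 s.
3. the carriage with all the carriers on its bar is back at the stop at the fan end, the fan still off (x of carrier1_seat in the frame of bar between -0.1 and 0.1 m and y of carrier1_seat in the frame of bar between -0.012 and 0.012 m and z of carrier1_seat in the frame of bar between -0.012 and 0.012 m and angle between each of carrier1, carrier2, carrier3, carrier4's own z axis and vertical below 0.35 rad and x of carrier2_seat in the frame of bar between -0.1 and 0.1 m and y of carrier2_seat in the frame of bar between -0.012 and 0.012 m and z of carrier2_seat in the frame of bar between -0.012 and 0.012 m and x of carrier3_seat in the frame of bar between -0.1 and 0.1 m and y of carrier3_seat in the frame of bar between -0.012 and 0.012 m and z of carrier3_seat in the frame of bar between -0.012 and 0.012 m and x of carrier4_seat in the frame of bar between -0.1 and 0.1 m and y of carrier4_seat in the frame of bar between -0.012 and 0.012 m and z of carrier4_seat in the frame of bar between -0.012 and 0.012 m and value of joint carriage below 0.006 m and value of joint fan_switch below 0.3 rad), for 0.2 s.
4. the fan lever is on (value of joint fan_switch above 0.85 rad), for 0.2 s.
At the end, for the whole second after the job is handed in: Carriage within 6 mm of the fan-end stop, button up; every carrier hangs at rest over the bar (seat point within 12 mm of the bar's centre line sideways and in height, within 100 mm of its middle along it, tilt under 0.35 rad); fan lever past 0.85 rad (x of carrier1_seat in the frame of bar between -0.1 and 0.1 m and y of carrier1_seat in the frame of bar between -0.012 and 0.012 m and z of carrier1_seat in the frame of bar between -0.012 and 0.012 m and angle between each of carrier1, carrier2, carrier3, carrier4's own z axis and vertical below 0.35 rad and x of carrier2_seat in the frame of bar between -0.1 and 0.1 m and y of carrier2_seat in the frame of bar between -0.012 and 0.012 m and z of carrier2_seat in the frame of bar between -0.012 and 0.012 m and x of carrier3_seat in the frame of bar between -0.1 and 0.1 m and y of carrier3_seat in the frame of bar between -0.012 and 0.012 m and z of carrier3_seat in the frame of bar between -0.012 and 0.012 m and x of carrier4_seat in the frame of bar between -0.1 and 0.1 m and y of carrier4_seat in the frame of bar between -0.012 and 0.012 m and z of carrier4_seat in the frame of bar between -0.012 and 0.012 m and value of joint carriage below 0.006 m and value of joint fan_switch above 0.85 rad and value of joint release below 0.002 m and linear speed of each of carrier1, carrier2, carrier3, carrier4 below 0.05 m/s); the robot touches nothing.
It fails at once if a bystander is moved more than 3 cm (distance of any of wash_bottle, beaker, reagent_jar, slide_box, tape_roll, tip_box, dish from where it was at the start of the episode above 0.03 m).
Of carrier1, carrier2, carrier3, carrier4 only 3 to 4 are there at a start; the rules pass over those that are not, and their reading is None.
At some moment in a run one of carrier1, carrier2, carrier3, carrier4 may be knocked a few centimetres aside while the robot is not near it.
Once in a run the grip may slacken for a moment while it holds something.
It also fails if it takes over 200 s, if anything falls off the work surface, if the arm or the gripper's body presses on something with over 40 N, if the wrist force passes 120 N, or if a joint passes its speed limit or range.

## Working session

There is one attempt and no reset: what is moved stays moved. The work goes in short steps, Python scripts to look and compute and a tool call to move; the robot and the scene stay as the last step left them, time stands still between calls to the robot, and variables do not carry over. Pictures are saved under pics/ and viewed, and the job is handed in when it is done.

Besides the shell and the picture viewer there is one more tool, called after "Emit:" by a JSON object that holds its "api" and its "payload", one argument or row to a line. apply_moves: Moves the arm, as the interface text tells. Its arguments: {"type":"object","properties":{"commands":{"type":"array","items":{"type":"array","items":{"type":"array","items":{"type":"number"}}}},"grip_force":{"type":"number"}},"required":["commands"]}

```bash
mkdir -p pics; ls; python3 - <<'E'
from rig import r
import cv2
print(r.observe(), r.grasp_offset)
for n in ("scene","side","wrist"):
    p,d=r.grab_frame(n); cv2.imwrite(f"pics/{n}0.png",p[:,:,::-1])
    m=r.camera_model(n); print(n,m)
E
```

```text
pics
{'clock': 0.0, 'joint_pos': array([-9.01375802e-01,  3.85550467e-01,  6.62018020e-03, -4.90888642e-04,
       -1.19400821e+00, -2.58572411e-01]), 'joint_velocities': array([ 7.26956959e-04,  6.45341474e-05,  1.61018557e-04, -4.86251275e-04,
        6.46200348e-04, -3.87144252e-04]), 'tau': array([ 2.94699230e-04, -3.90667641e+01,  1.87401670e+01,  4.21954751e+00,
        1.09990223e-02, -2.01353300e-04]), 'ee_pos': array([ 0.24937148, -0.57243261,  0.22146228]), 'orientation': array([-0.32047623,  1.54723882,  0.3238256 ]), 'wrist_force': array([0.41088944, 0.51891025, 0.8699386 ]), 'moment': array([ 0.03905064,  0.02442832, -0.03405525]), 'grip_width': 0.08689863208229871} 0.0187
scene {'mtx': array([[453.85129436,   0.        , 272.09795851],
       [  0.        , 453.85129436, 213.49523682],
       [  0.        ,   0.        ,   1.        ]]), 'dist_coeffs': array([-0.13460093,  0.        ,  0.        ,  0.        ,  0.        ]), 'R': array([[ 0.67374455,  0.7389504 , -0.00453692],
       [ 0.57415102, -0.52733263, -0.62631534],
       [-0.46520844,  0.41937167, -0.77955661]
[... 266 characters left out ...]
   , 0.        , 0.        , 0.        ]), 'R': array([[-0.85245319, -0.52276106,  0.00666547],
       [-0.38433539,  0.61798106, -0.68584672],
       [ 0.35441483, -0.587214  , -0.7277155 ]]), 't': array([0.42517772, 0.26781453, 1.30999218])}
wrist {'mtx': array([[336.38634397,   0.        , 276.28047435],
       [  0.        , 336.38634397, 212.75163293],
       [  0.        ,   0.        ,   1.        ]]), 'dist_coeffs': array([-0.0636381,  0.       ,  0.       ,  0.       ,  0.       ]), 'R': array([[-0.39923348,  0.91684802,  0.00153133],
       [ 0.88348603,  0.38425875,  0.26795083],
       [ 0.24508176,  0.10832786, -0.96343137]]), 't': array([ 0.62514681, -0.0329925 ,  0.39136555])}
```

View pics/scene0.png

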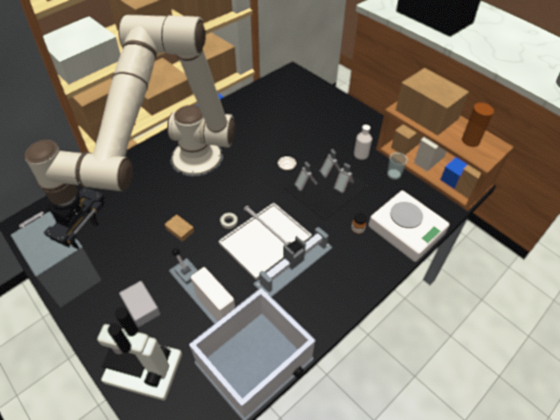

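View pics/side0.png

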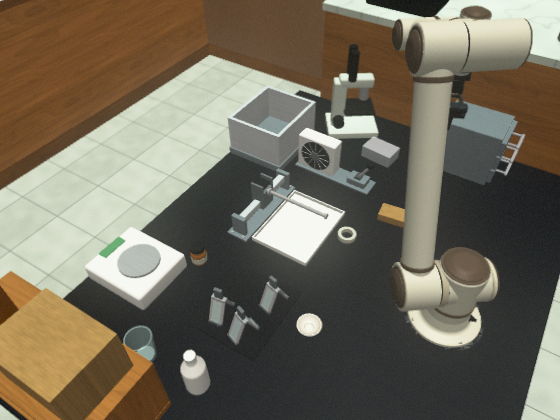

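View pics/wrist0.png

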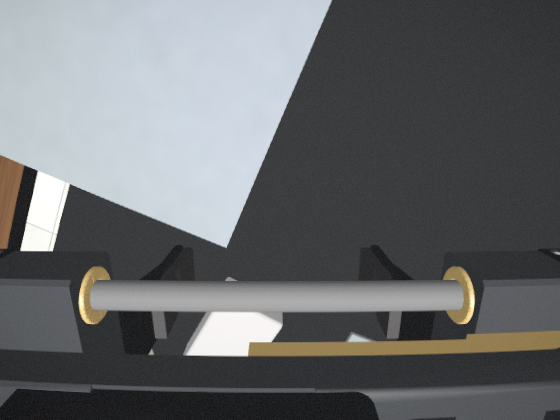

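The scene view shows three carriers on the mat, at scene px (304,180), (328,162) and (344,178). The rack carriage is at (294,250), the fan at (212,290) and its lever at (180,255). I'll zoom in next.

```bash
cat > h.py <<'E'
from rig import r
import numpy as np, cv2
def cam(n): return r.camera_model(n)
def ray(m,uv):
    p=cv2.undistortPoints(np.array([[uv]],float),m["mtx"],m["dist_coeffs"])[0,0]
    R,t=m["R"],m["t"].reshape(3); o=-R.T@t; d=R.T@np.array([p[0],p[1],1.]); return o,d
def onplane(m,uv,z):
    o,d=ray(m,uv); return o+d*(z-o[2])/d[2]
def cloud(m,d):
    h,w=d.shape; u,v=np.meshgrid(np.arange(w),np.arange(h))
    p=cv2.undistortPoints(np.stack([u,v],-1).reshape(-1,1,2).astype(float),m["mtx"],m["dist_coeffs"])[:,0]
    X=np.c_[p,np.ones(len(p))]*d.reshape(-1,1)
    return ((X-m["t"].reshape(3))@m["R"]).reshape(h,w,3)
def proj(m,X):
    rv=cv2.Rodrigues(m["R"])[0]
    return cv2.projectPoints(np.array(X,float).reshape(-1,1,3),rv,m["t"].reshape(3),m["mtx"],m["dist_coeffs"])[0][:,0]
def zoom(p,box,f,name):
    x0,y0,x1,y1=box
    cv2.imwrite("pics/"+name,cv2.resize(p[y0:y1,x0:x1,::-1],None,fx=f,fy=f,interpolation=cv2.INTER_CUBIC))
E
python3 - <<'E'
from h import *
for n,b in (("scene",(160,140,400,320)),("side",(190,120,390,370))):
    p,d=r.grab_frame(n); np.savez(f"{n}.npz",p=p,d=d)
    zoom(p,b,3 if n=="scene" else 2.4,n+"z.png")
    m=cam(n); print(n,-m["R"].T@m["t"].reshape(3))
    C=cloud(m,d); print((d>0).mean())
    for uv in ((303,182),(294,240),(212,285),(180,253),(268,240)) if n=="scene" else ((300,240),(317,145),(262,300)):
        print(uv,C[uv[1],uv[0]].round(3))
E
```

```text
scene [ 1.23125563 -0.68333068  1.32206584]
0.996156462585034
(303, 182) [0.432 0.198 0.04 ]
(294, 240) [ 0.646 -0.061  0.124]
(212, 285) [ 0.608 -0.364  0.141]
(180, 253) [ 0.353 -0.33  -0.002]
(268, 240) [ 0.523 -0.066  0.002]
side [1.09405803e-03 8.26007793e-01 1.13414733e+00]
0.9960501700680272
(300, 240) [ 0.481 -0.022  0.006]
(317, 145) [ 0.606 -0.343  0.125]
(262, 300) [0.448 0.243 0.028]
```

View pics/scenez.png

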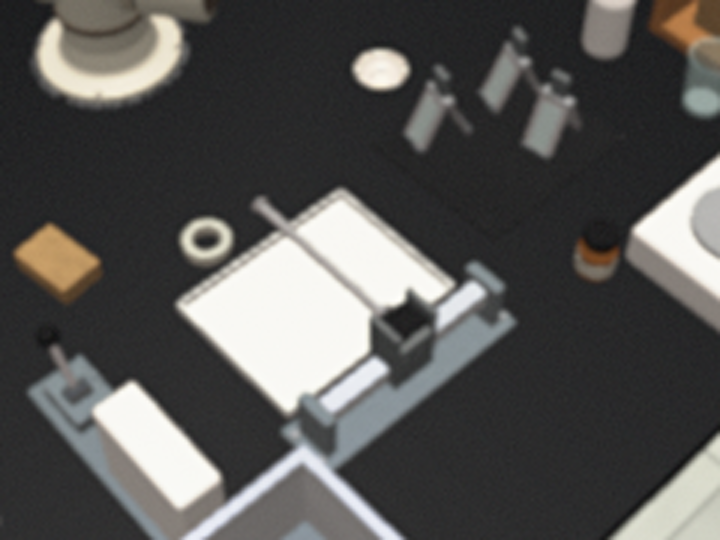

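View pics/sidez.png

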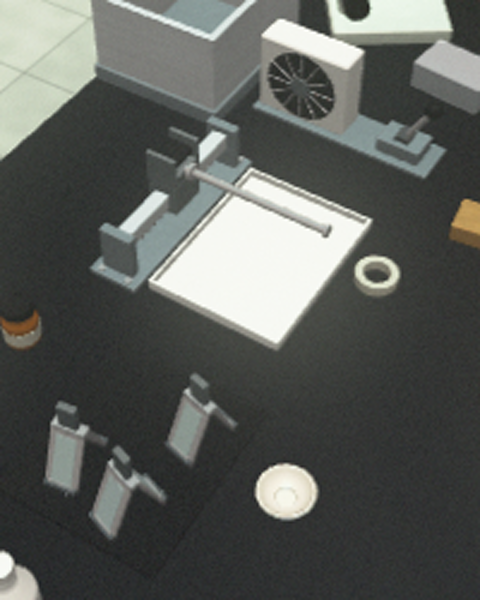

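```bash
python3 - <<'E'
from h import *
for n in("scene","side"):
    z=np.load(n+".npz"); C=cloud(cam(n),z["d"]); 
    # top-down maps
    P=C.reshape(-1,3)
    def sel(x0,x1,y0,y1,z0,z1): 
        k=(P[:,0]>x0)&(P[:,0]<x1)&(P[:,1]>y0)&(P[:,1]<y1)&(P[:,2]>z0)&(P[:,2]<z1); return P[k]
    b=sel(.35,.62,-.25,.1,.06,.12); print(n,"bar",len(b))
    for q in b[np.argsort(b[:,0])][::4]: print(q.round(3),end=' ')
    print()
    c=sel(.58,.75,-.25,.15,.05,.15); print("carriage/rail z hist",np.histogram(c[:,2],bins=np.arange(.05,.16,.01)))
    t=sel(.3,.65,.1,.45,.085,.13); print("tabs",len(t))
    for q in t: print(q.round(3),end=' ')
    print()
E
```

```text
scene bar 193
[ 0.42  -0.075  0.102] [ 0.425 -0.065  0.098] [ 0.426 -0.079  0.105] [ 0.427 -0.081  0.097] [ 0.43  -0.087  0.111] [ 0.437 -0.07   0.103] [ 0.441 -0.078  0.108] [ 0.445 -0.082  0.103] [ 0.448 -0.071  0.103] [ 0.454 -0.076  0.107] [ 0.459 -0.076  0.105] [ 0.46  -0.077  0.097] [ 0.469 -0.071  0.104] [ 0.474 -0.08   0.106] [ 0.475 -0.077  0.099] [ 0.48  -0.08   0.101] [ 0.486 -0.072  0.105] [ 0.487 -0.068  0.097] [ 0.494 -0.075  0.104] [ 0.499 -0.079  0.101] [ 0.504 -0.079  0.1  ] [ 0.507 -0.081  0.099] [ 0.512 -0.077  0.106] [ 0.519 -0.078  0.109] [ 0.522 -0.077  0.099] [ 0.526 -0.072  0.098] [ 0.528 -0.082  0.104] [ 0.536 -0.08   0.11 ] [ 0.539 -0.079  0.106] [ 0.542 -0.072  0.103] [ 0.547 -0.076  0.106] [ 0.552 -0.081  0.099] [ 0.557 -0.081  0.103] [ 0.561 -0.08   0.102] [ 0.565 -0.07   0.102] [ 0.568 -0.078  0.106] [ 0.572 -0.081  0.102] [ 0.578 -0.082  0.103] [ 0.581 -0.081  0.099] [ 0.584 -0.074  0.102] [ 0.589 -0.079  0.1  ] [ 0.595 -0.08   0.113] [ 0.596 -0.081  0.104] [ 0.6   -0.08   0.101] [ 0.604 -0.08   0.105] [ 0.609 -0.075  0.105] [ 0.614 -0.076  0.106] [ 0.6
[... 10920 characters left out ...]
 [0.438 0.349 0.1  ] [0.435 0.349 0.102] [0.433 0.346 0.1  ] [0.432 0.344 0.098] [0.444 0.346 0.086] [0.437 0.351 0.099] [0.435 0.348 0.097] [0.434 0.346 0.095] [0.431 0.345 0.096] [0.432 0.34  0.088] [0.442 0.349 0.086] [0.439 0.349 0.09 ] [0.435 0.35  0.094] [0.433 0.348 0.094] [0.431 0.346 0.092] [0.443 0.352 0.086] [0.441 0.351 0.085] [0.434 0.351 0.092] [0.434 0.347 0.086] [0.428 0.346 0.091] [0.427 0.343 0.087] [0.426 0.341 0.086] [0.435 0.351 0.086] [0.431 0.35  0.088] [0.43  0.348 0.085] [0.427 0.347 0.087] [0.426 0.346 0.087] [0.424 0.343 0.085] [0.428 0.35  0.086] [0.426 0.349 0.087] [0.423 0.349 0.088] [0.428 0.355 0.088] [0.426 0.354 0.088] [0.421 0.352 0.09 ] [0.425 0.355 0.085]
```

```bash
cat >> h.py <<'E'
def pts(names=("scene","side"),save=None):
    out=[]
    for n in names:
        if save: z=np.load(n+".npz"); d,p=z["d"],z["p"]
        else: p,d=r.grab_frame(n)
        out.append(np.c_[cloud(cam(n),d).reshape(-1,3),p.reshape(-1,3)])
    return np.vstack(out)
def sel(P,x0,x1,y0,y1,z0,z1):
    k=(P[:,0]>x0)&(P[:,0]<x1)&(P[:,1]>y0)&(P[:,1]<y1)&(P[:,2]>z0)&(P[:,2]<z1); return P[k]
def tabs(P,reg=(.3,.65,.1,.45),z=(.09,.13)):
    t=sel(P,*reg,*z); res=[]
    from scipy.cluster.hierarchy import fclusterdata
    l=fclusterdata(t[:,:2],.012,criterion='distance',method='single')
    for i in set(l):
        q=t[l==i]
        if len(q)<15: continue
        top=q[:,2]>.104
        c=q[top,:2]; (cx,cy),(w,h),a=cv2.minAreaRect(c.astype(np.float32)*1000)
        if w<h: a+=90; w,h=h,w
        a=(a+90)%180-90
        res.append((cx/1000,cy/1000,w,h,a,len(q)))
    return res
def line(q):
    c=np.median(q[:,:2],0) ; vx,vy,x,y=cv2.fitLine(q[:,:2].astype(np.float32),cv2.DIST_HUBER,0,.01,.01).ravel(); return x,y,np.degrees(np.arctan2(vy,vx))
E
python3 - <<'E'
from h import *
for ns in (("scene",),("side",),("scene","side")):
    P=pts(ns,save=1)
    print(ns)
    for t in tabs(P,z=(.102,.13)): print(np.round(t,3))
    b=sel(P,.43,.6,-.12,-.03,.08,.12); print("bar",line(b))
    e=sel(P,.38,.61,-.12,-.03,.08,.13); print("bar xmin",np.percentile(e[:,0],[0,1,3]))
    c=sel(P,.55,.8,-.2,.1,.112,.129);print("pad",len(c))
    k=c[c[:,3:].max(1)<45]; print("dark",len(k),k[:,:3].min(0),k[:,:3].max(0),np.median(k[:,:3],0))
    c=sel(P,.55,.8,-.2,.1,.130,.145);print("cheek tops",len(c));print(c[::3,:3].round(3).tolist())
    f=sel(P,.45,.8,-.45,-.25,.133,.15); print("fan top",cv2.minAreaRect(f[:,:2].astype(np.float32)*1000))
    l=sel(P,.3,.5,-.45,-.25,.06,.13); print("lever",len(l),l[::3,:3].round(3).tolist())
E
```

```text
('scene',)
[  0.429   0.22   23.79   12.202 -15.56   30.   ]
[ 0.53   0.321 26.023 15.025  9.471 33.   ]
[  0.445   0.339  27.909  12.778 -21.405  30.   ]
bar (np.float32(0.5075358), np.float32(-0.07763072), np.float32(0.04321145))
bar xmin [0.42025741 0.42385969 0.42539905]
pad 181
dark 77 [ 0.64793202 -0.09268633  0.11741116] [ 0.68118392 -0.0566017   0.12893098] [ 0.66621616 -0.07521974  0.12471406]
cheek tops 80
[[0.642, -0.049, 0.136], [0.647, -0.045, 0.133], [0.647, -0.049, 0.132], [0.647, -0.054, 0.13], [0.656, -0.05, 0.136], [0.66, -0.053, 0.137], [0.657, -0.054, 0.13], [0.667, -0.051, 0.137], [0.67, -0.054, 0.137], [0.67, -0.054, 0.132], [0.678, -0.053, 0.133], [0.686, -0.047, 0.137], [0.686, -0.051, 0.135], [0.644, -0.1, 0.133], [0.686, -0.052, 0.13], [0.646, -0.101, 0.13], [0.651, -0.106, 0.134], [0.666, -0.085, 0.13], [0.66, -0.102, 0.135], [0.66, -0.106, 0.132], [0.666, -0.098, 0.131], [0.667, -0.104, 0.134], [0.665, -0.11, 0.131], [0.673, -0.106, 0.136], [0.677, -0.109, 0.138], [0.683, -0.102, 0.137], [0.686, -0.105, 0.137]]
fan top ((662.6556396484375, -334.79833984375
[... 493 characters left out ...]
09], [0.418, -0.37, 0.085], [0.419, -0.372, 0.083], [0.424, -0.364, 0.079], [0.426, -0.366, 0.078], [0.428, -0.367, 0.077], [0.431, -0.366, 0.073], [0.433, -0.368, 0.07], [0.431, -0.368, 0.062]]
('side',)
[  0.425   0.221  25.487  10.691 -13.36   56.   ]
[  0.444   0.343  24.655  11.12  -20.554  58.   ]
[ 0.529  0.326 26.797 10.992  8.282 64.   ]
bar (np.float32(0.51247346), np.float32(-0.07365115), np.float32(-0.4759215))
bar xmin [0.42036166 0.42081813 0.42136732]
pad 171Traceback (most recent call last):
  File "<stdin>", line 9, in <module>
    return umr_minimum(a, axis, None, out, keepdims, initial, where)
ValueError: zero-size array to reduction operation minimum which has no identity
```

```bash
cat >> h.py <<'E'
from scipy.spatial.transform import Rotation as Ro
def Rt(yaw):  # tool down, tool y (jaw) at world yaw deg from +y ; yaw=0 -> jaw along y
    c,s=np.cos(np.radians(yaw)),np.sin(np.radians(yaw))
    x=np.array([0,0,-1.]); y=np.array([-s,c,0]); return np.c_[x,y,np.cross(x,y)]
def go(pos,yaw):
    o=r.observe(); R=Ro.from_rotvec(o["orientation"]).as_matrix()
    best=None
    for k in (yaw,yaw+180):
        T=R.T@Rt(k); v=Ro.from_matrix(T).as_rotvec()
        if best is None or np.linalg.norm(v)<np.linalg.norm(best): best=v
    d=R.T@(np.array(pos)-o["ee_pos"])
    print("move",np.round(d,4).tolist(),np.round(best,4).tolist(),"j6",o["joint_pos"][5].round(2))
    return d,best
def st():
    o=r.observe();R=Ro.from_rotvec(o["orientation"]).as_matrix()
    print("t",o["clock"],"pos",o["ee_pos"].round(4),"jawyaw",np.degrees(np.arctan2(-R[0,1],R[1,1])).round(1),"F",o["wrist_force"].round(1),"w",round(o["grip_width"],4),"q",o["joint_pos"].round(2),"x",R[:,0].round(3))
E
python3 - <<'E'
from h import *
st(); go((.25,-.573,.3),0); go((.6,-.075,.30),0)
P=pts(save=1)
b=sel(P,.55,.8,-.45,.2,.008,.03)
z=np.load("side.npz"); zoom(z["p"],(220,160,340,260),6,"sz2.png")
for n in("scene","side"):
  P=pts((n,),save=1)
  c=sel(P,.6,.8,-.2,.1,.130,.145); c=c[c[:,3:].max(1)<120]
  for lo,hi in((-.13,-.085),(-.065,-.02)):
    q=c[(c[:,1]>lo)&(c[:,1]<hi)]; print(n,len(q),q[:,:3].min(0).round(3),q[:,:3].max(0).round(3),q[:,:3].mean(0).round(3))
  l=sel(P,.3,.5,-.45,-.25,.03,.13); k=l[l[:,2]>.092]; print("ball",k[:,:3].min(0).round(3),k[:,:3].max(0).round(3)); print("lever line",line(l))
  f=sel(P,.45,.7,-.42,-.25,.136,.143); f=f[f[:,3:].min(1)>150]; print("fan",cv2.minAreaRect(f[:,:2].astype(np.float32)*1000))
  b=sel(P,.5,.8,-.25,.2,.06,.10); b=b[b[:,0]>.64]; print("rail",b[:,:3].min(0).round(3),b[:,:3].max(0).round(3)); 
E
```

```text
t 0.25 pos [ 0.2495 -0.5728  0.222 ] jawyaw 23.5 F [0.1 0.6 0. ] w 0.087 q [-0.9   0.39  0.01 -0.   -1.19 -0.26] x [-0.     0.001 -1.   ]
move [-0.078, -0.0003, 0.0003] [0.4107, -0.0002, -0.0009] j6 -0.26
move [-0.0777, 0.3165, 0.5201] [0.4107, -0.0002, -0.0009] j6 -0.26
scene 34 [ 0.646 -0.11   0.13 ] [ 0.686 -0.085  0.139] [ 0.667 -0.104  0.134]
scene 15 [ 0.645 -0.061  0.13 ] [ 0.682 -0.049  0.137] [ 0.666 -0.053  0.133]
ball [ 0.398 -0.379  0.094] [ 0.423 -0.356  0.116]
lever line (np.float32(0.40871727), np.float32(-0.34886009), np.float32(-34.017166))
fan ((612.12890625, -371.08758544921875), (54.33955383300781, 148.77610778808594), 89.46532440185547)
rail [ 0.64  -0.211  0.06 ] [0.728 0.2   0.1  ]
side 31 [ 0.638 -0.108  0.13 ] [ 0.685 -0.088  0.14 ] [ 0.661 -0.101  0.134]
side 25 [ 0.639 -0.062  0.13 ] [ 0.684 -0.044  0.14 ] [ 0.663 -0.049  0.134]
ball [ 0.396 -0.371  0.092] [ 0.419 -0.351  0.118]
lever line (np.float32(0.42074233), np.float32(-0.35082892), np.float32(-31.156353))
fan ((608.9249877929688, -368.05950927734375), (56.7606201171875, 146.78221130371094), 88.85526275634766)
rail [ 0.64 -0.21  0.06] [0.718 0.199 0.1  ]
```

View pics/sz2.png

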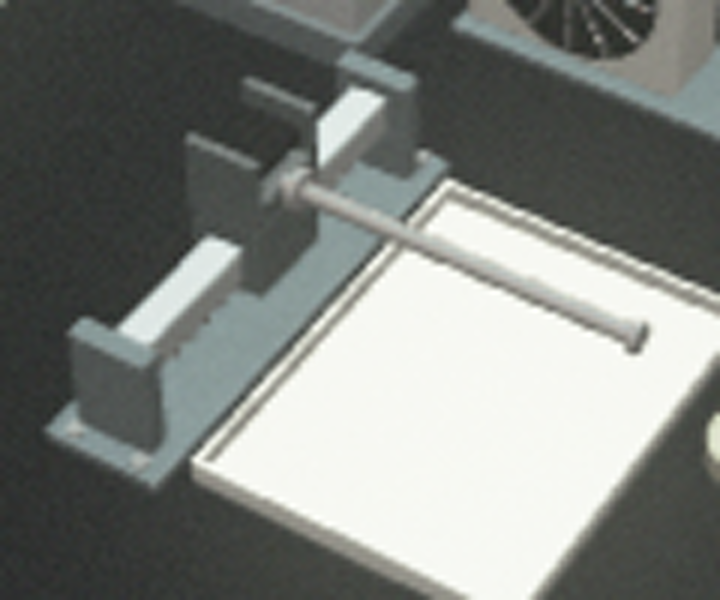

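Emit:
{"api": "apply_moves", "payload": {
  "commands": [
    [[-0.05,0,0,0,0,0,-1],[-0.08,0,0,0.1,0,0,-1],[-0.08,0.016,0.026,0.2,0,0,-1],[-0.08,0.045,0.074,0.3,0,0,-1],[-0.08,0.07,0.12,0.41,0,0,-1],[-0.08,0.1,0.165,0.41,0,0,-1],[-0.08,0.124,0.21,0.41,0,0,-1],[-0.08,0.15,0.25,0.41,0,0,-1],[-0.08,0.17,0.29,0.41,0,0,-1],[-0.08,0.19,0.33,0.41,0,0,-1],[-0.08,0.22,0.37,0.41,0,0,-1],[-0.08,0.25,0.41,0.41,0,0,-1],[-0.08,0.27,0.45,0.41,0,0,-1],[-0.08,0.29,0.48,0.41,0,0,-1],[-0.08,0.304,0.5,0.41,0,0,-1],[-0.08,0.304,0.5,0.41,0,0,-1],[-0.08,0.304,0.5,0.41,0,0,-1]]
  ],
  "grip_force": 20
}}

```text
clock: 1.95
ee_pos: [0.5865, -0.0943, 0.3022]
orientation: [-0.002, 1.572, 0.001]
wrist_force: [0.6, 0.1, -0.8]
grip_width: 0.0003
```

```bash
python3 - <<'E'
from h import *
st(); go((.664,-.077,.2),0)
p,d=r.grab_frame("wrist"); cv2.imwrite("pics/w1.png",p[:,:,::-1])
E
```

```text
t 1.95 pos [ 0.5865 -0.0943  0.3022] jawyaw 0.1 F [ 0.6  0.1 -0.8] w 0.0003 q [ 0.11  0.29  0.07  0.   -1.35 -1.68] x [-0.001 -0.    -1.   ]
move [0.1021, 0.0172, 0.0777] [0.0018, -0.001, 0.0001] j6 -1.68
```

View pics/w1.png

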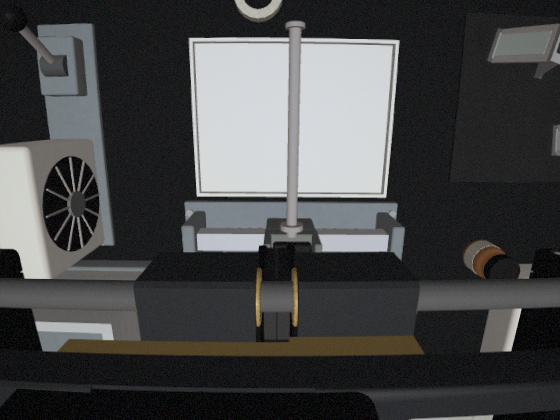

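The wrist view shows the bar from its end disc at (295,24) to its collar at (291,228), with the shut fingers above the carriage at (278,250). I'll measure the bar in this view.

```bash
python3 - <<'E'
from h import *
m=cam("wrist")
for uv in ((295.5,25),(294,60),(292,200),(291,222),(291,230)): print(uv,onplane(m,uv,.1).round(4))
E
```

```text
(295.5, 25) [ 0.4212 -0.0768  0.1   ]
(294, 60) [ 0.4542 -0.0779  0.1   ]
(292, 200) [ 0.6002 -0.0783  0.1   ]
(291, 222) [ 0.6259 -0.0791  0.1   ]
(291, 230) [ 0.6355 -0.0789  0.1   ]
```

Emit:
{"api": "apply_moves", "payload": {
  "commands": [
    [[0.04,0.017,0.04,0,0,0,-1],[0.08,0.017,0.075,0,0,0,-1],[0.12,0.017,0.078,0,0,0,-1],[0.155,0.017,0.078,0,0,0,-1],[0.165,0.017,0.078,0,0,0,-1],[0.165,0.017,0.078,0,0,0,-1],[0.165,0.017,0.078,0,0,0,-1]]
  ]
}}

```text
clock: 2.7
ee_pos: [0.6658, -0.0783, 0.1404]
orientation: [-0.001, 1.566, -0.0]
wrist_force: [0.2, -0.3, 1.0]
grip_width: 0.0006
```

```bash
python3 - <<'E'
from h import *
st()
for n,b in (("scene",(240,190,360,300)),("side",(210,150,350,260))):
    p,d=r.grab_frame(n);zoom(p,b,5,n+"_b.png")
E
```

```text
t 2.7 pos [ 0.6658 -0.0783  0.1404] jawyaw 0.0 F [ 0.2 -0.3  1. ] w 0.0006 q [ 0.12  0.52  0.01  0.   -1.06 -1.69] x [ 0.004 -0.001 -1.   ]
```

View pics/scene_b.png

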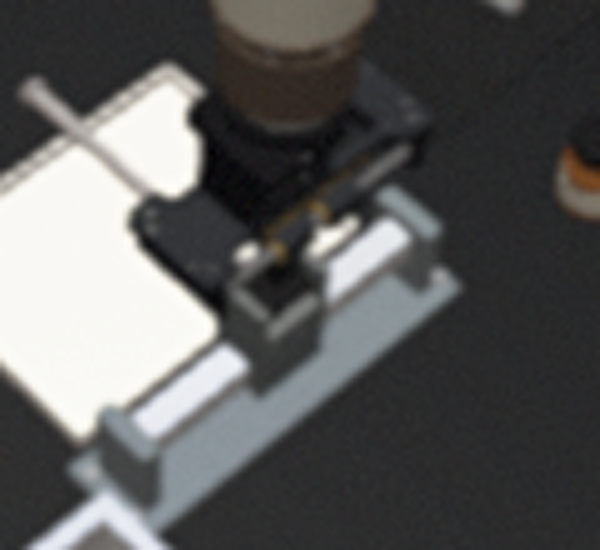

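View pics/side_b.png

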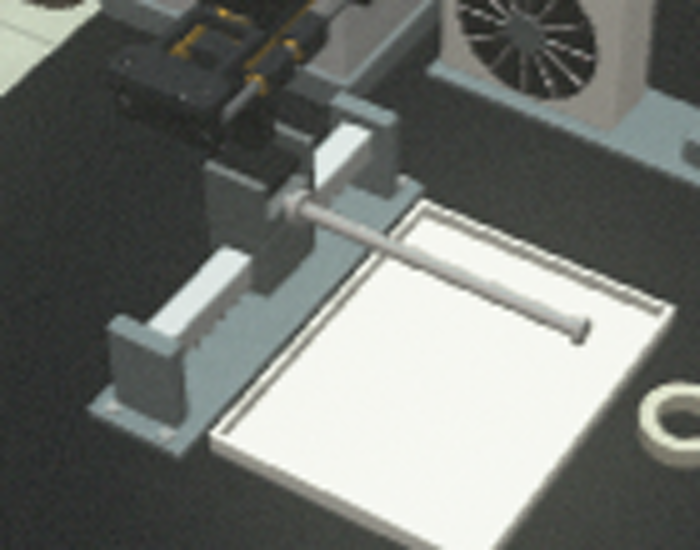

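The fingers are between the cheeks, above the pad. Now I'll press.

Emit:
{"api": "apply_moves", "payload": {
  "commands": [
    [[0.008,0,0,0,0,0,-1],[0.014,0,0,0,0,0,-1],[0.019,0,0,0,0,0,-1],[0.023,0,0,0,0,0,-1],[0.026,0,0,0,0,0,-1],[0.026,0,0,0,0,0,-1],[0.026,0,0,0,0,0,-1]]
  ]
}}

```text
clock: 3.5
ee_pos: [0.6651, -0.0783, 0.1164]
orientation: [-0.004, 1.568, 0.0]
wrist_force: [-6.3, 0.6, 16.6]
grip_width: 0.0002
```

```bash
python3 -c "
from h import *
st()"
```

```text
t 3.5 pos [ 0.6651 -0.0783  0.1164] jawyaw 0.1 F [-6.3  0.6 16.6] w 0.0002 q [ 0.13  0.54 -0.01  0.   -1.01 -1.7 ] x [ 0.003 -0.002 -1.   ]
```

Emit:
{"api": "apply_moves", "payload": {
  "commands": [
    [[0,0.006,0,0,0,0,-1],[0,0.012,0,0,0,0,-1],[0,0.018,0,0,0,0,-1],[0,0.025,0,0,0,0,-1],[0,0.032,0,0,0,0,-1],[0,0.039,0,0,0,0,-1],[0,0.046,0,0,0,0,-1],[0,0.053,0,0,0,0,-1],[0,0.06,0,0,0,0,-1],[0,0.067,0,0,0,0,-1]]
  ]
}}

```text
clock: 4.5
ee_pos: [0.6654, -0.0113, 0.1164]
orientation: [-0.004, 1.567, -0.0]
wrist_force: [-4.7, -1.8, 16.9]
grip_width: 0.0006
```

```bash
python3 - <<'E'
from h import *
st()
p,d=r.grab_frame("scene");zoom(p,(200,170,360,310),5,"scene_c.png")
E
```

```text
t 4.5 pos [ 0.6654 -0.0113  0.1164] jawyaw 0.1 F [-4.7 -1.8 16.9] w 0.0006 q [ 0.23  0.53 -0.03  0.   -1.01 -1.8 ] x [ 0.004 -0.002 -1.   ]
```

View pics/scene_c.png

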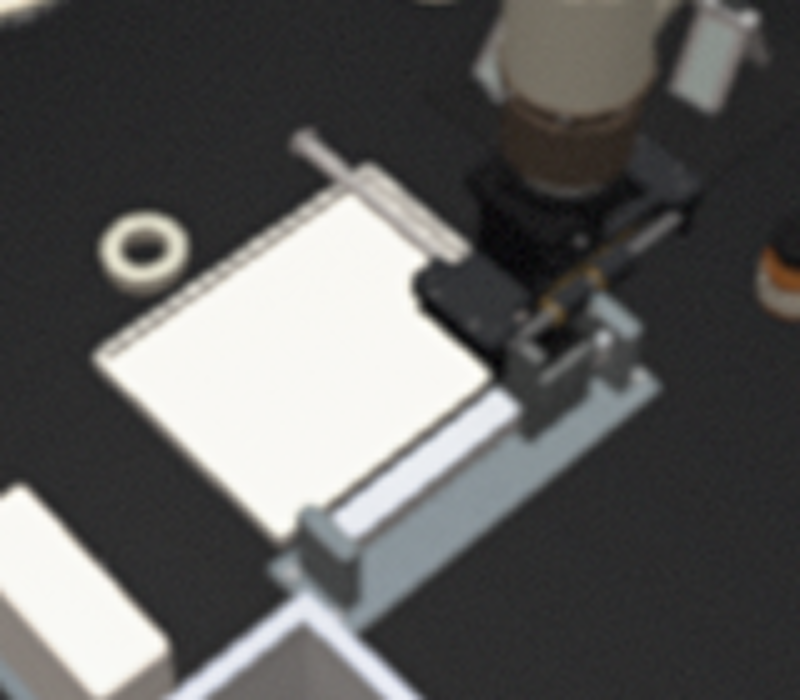

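The carriage is moving freely and is close to the loading post. I'll carry on to the stop.

Emit:
{"api": "apply_moves", "payload": {
  "commands": [
    [[0,0.006,0,0,0,0,-1],[0,0.012,0,0,0,0,-1],[0,0.018,0,0,0,0,-1],[0,0.024,0,0,0,0,-1],[0,0.03,0,0,0,0,-1],[0,0.035,0,0,0,0,-1]]
  ]
}}

```text
clock: 5.15
ee_pos: [0.6667, 0.0201, 0.1163]
orientation: [-0.008, 1.566, -0.004]
wrist_force: [3.3, -24.2, 11.5]
grip_width: 0.0004
```

```bash
python3 - <<'E'
from h import *
st()
E
```

```text
t 5.15 pos [0.6667 0.0201 0.1163] jawyaw 0.1 F [  3.3 -24.2  11.5] w 0.0004 q [ 0.28  0.54 -0.03  0.01 -1.01 -1.85] x [ 0.005 -0.008 -1.   ]
```

Emit:
{"api": "apply_moves", "payload": {
  "commands": [
    [[0,0,0,0,0,0,-1],[0,0,0,0,0,0,-1],[-0.01,0,0,0,0,0,-1],[-0.025,-0.003,0,0,0,0,-1],[-0.06,-0.003,0,0,0,0,-1],[-0.11,-0.003,0,0,0,0,-1],[-0.15,-0.003,0,0,0,0,-1],[-0.15,-0.003,0,0,0,0,-1]]
  ]
}}

```text
clock: 5.95
ee_pos: [0.6675, 0.0215, 0.2692]
orientation: [-0.0, 1.557, 0.002]
wrist_force: [1.0, -0.2, -0.1]
grip_width: 0.0007
```

```bash
python3 - <<'E'
from h import *
st()
p,d=r.grab_frame("wrist"); cv2.imwrite("pics/w2.png",p[:,:,::-1])
m=cam("wrist"); 
P=pts()
for t in tabs(P,z=(.102,.13)): print(np.round(t,3))
b=sel(P,.43,.58,-.02,.06,.08,.12); print(len(b),line(b))
E
```

```text
t 5.95 pos [0.6675 0.0215 0.2692] jawyaw 0.1 F [ 1.  -0.2 -0.1] w 0.0007 q [ 0.28  0.43  0.19  0.   -1.32 -1.85] x [ 0.014  0.001 -1.   ]
[  0.425   0.222  23.833   9.808 -22.652  57.   ]
[  0.442   0.343  22.535  11.711 -20.008  60.   ]
[ 0.529  0.326 24.923 11.193 10.51  65.   ]
310 (np.float32(0.50612193), np.float32(0.0080734845), np.float32(-0.39323637))
```

View pics/w2.png

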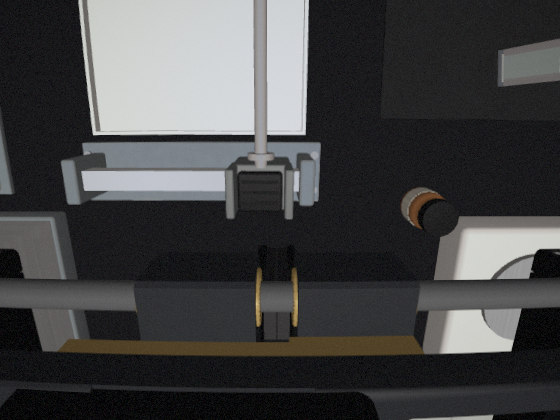

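```bash
python3 - <<'E'
from h import *
m=cam("wrist")
for n,uv,z in (("cheekL in",(236,190),.135),("cheekR in",(286,190),.135),("post L",(75,160),.09),("post R in",(301,165),.09),("bar",(260.5,100),.1),("bar",(260.5,30),.1),("collar",(260.5,155),.1),("cheekR out",(293,195),.135)): print(n,onplane(m,uv,z).round(4))
P=pts()
for y0,y1 in((-.26,-.1),(.03,.12)):
  q=sel(P,.63,.70,y0,y1,.078,.1); print(np.percentile(q[:,1],[0,2,5,25,50,75,95,98,100]).round(3), len(q), np.percentile(q[:,2],[5,50,95]).round(3))
  print(np.histogram(q[:,1],bins=np.arange(y0,y1,.01)))
E
```

```text
cheekL in [ 0.6505 -0.0144  0.135 ]
cheekR in [0.6505 0.0294 0.135 ]
post L [ 0.6284 -0.1828  0.09  ]
post R in [0.6344 0.0454 0.09  ]
bar [0.5732 0.0063 0.1   ]
bar [0.5133 0.0068 0.1   ]
collar [0.6236 0.0058 0.1   ]
cheekR out [0.655  0.0355 0.135 ]
[-0.212 -0.211 -0.21  -0.205 -0.201 -0.197 -0.192 -0.19  -0.119] 107 [0.079 0.082 0.086]
(array([ 0,  0,  0,  0,  6, 58, 40,  2,  0,  0,  0,  0,  0,  0,  1]), array([-0.26, -0.25, -0.24, -0.23, -0.22, -0.21, -0.2 , -0.19, -0.18,
       -0.17, -0.16, -0.15, -0.14, -0.13, -0.12, -0.11]))
[0.031 0.033 0.034 0.037 0.049 0.055 0.062 0.062 0.064] 138 [0.079 0.083 0.097]
(array([58, 12, 53, 15,  0,  0,  0,  0]), array([0.03, 0.04, 0.05, 0.06, 0.07, 0.08, 0.09, 0.1 , 0.11]))
```

```bash
python3 - <<'E'
from h import *
go((.4265,.2215,.2),-18)
P=np.vstack([pts() for _ in range(3)])
for t in tabs(P,z=(.102,.13)): print(np.round(t,3))
E
```

```text
move [0.0601, 0.2003, -0.2367] [0.3149, -0.0039, 0.0012] j6 -1.85
[  0.426   0.221  27.076  11.214 -20.355 180.   ]
[  0.443   0.343  26.54   11.371 -16.06  177.   ]
[  0.529   0.328  24.22   14.947   8.049 204.   ]
```

Emit:
{"api": "apply_moves", "payload": {
  "commands": [
    [[0,0.03,-0.035,0.1,0,0,-0.1],[0.01,0.06,-0.07,0.2,0,0,-0.1],[0.02,0.09,-0.105,0.315,-0.004,0,-0.1],[0.04,0.12,-0.14,0.315,-0.004,0,-0.1],[0.05,0.15,-0.18,0.315,-0.004,0,-0.1],[0.06,0.18,-0.215,0.315,-0.004,0,-0.1],[0.06,0.2,-0.237,0.315,-0.004,0,-0.1],[0.06,0.2,-0.237,0.315,-0.004,0,-0.1],[0.06,0.2,-0.237,0.315,-0.004,0,-0.1]]
  ]
}}

```text
clock: 7.4
ee_pos: [0.4272, 0.2218, 0.2019]
orientation: [0.245, 1.552, -0.244]
wrist_force: [0.3, -0.2, 1.4]
grip_width: 0.0393
```

```bash
python3 - <<'E'
from h import *
st();go((.4265,.2215,.09),-18)
p,d=r.grab_frame("wrist"); cv2.imwrite("pics/w3.png",p[:,:,::-1])
E
```

```text
t 7.4 pos [0.4272 0.2218 0.2019] jawyaw -17.9 F [ 0.3 -0.2  1.4] w 0.0393 q [ 0.82  0.15 -0.37  0.   -1.04 -2.7 ] x [ 0.005 -0.    -1.   ]
move [0.1119, -0.0007, -0.0011] [0.0018, 0.0045, -0.0013] j6 -2.7
```

View pics/w3.png

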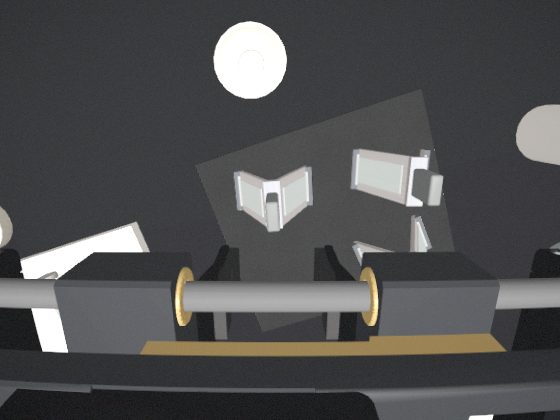

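```bash
python3 - <<'E'
from h import *
m=cam("wrist")
print(onplane(m,(273,198),.12).round(4), onplane(m,(272,194),.12),onplane(m,(429,176),.12))
p,d=r.grab_frame("wrist"); C=cloud(m,d)
Q=np.c_[C.reshape(-1,3),p.reshape(-1,3)]; 
for t in tabs(Q,z=(.108,.13)): print(np.round(t,3))
E
```

```text
[0.412  0.2234 0.12  ] [0.40889174 0.22361175 0.12      ] [0.43173464 0.33899865 0.12      ]
[ 4.2500e-01  2.1900e-01  2.4168e+01  1.0001e+01 -1.4000e+01  4.3300e+02]
[ 4.4300e-01  3.4100e-01  2.4068e+01  1.0387e+01 -1.9479e+01  5.9600e+02]
```

Emit:
{"api": "apply_moves", "payload": {
  "commands": [
    [[0.04,-0.001,-0.001,0,0.004,0,-0.1],[0.08,-0.001,-0.001,0,0.004,0,-0.1],[0.1,-0.001,-0.001,0,0.004,0,-0.1],[0.112,-0.001,-0.001,0,0.004,0,-0.1],[0.112,-0.001,-0.001,0,0.004,0,-0.1],[0.112,-0.001,-0.001,0,0.004,0,-0.1],[0.112,-0.001,-0.001,0,0.004,0,-1],[0.112,-0.001,-0.001,0,0.004,0,-1],[0.112,-0.001,-0.001,0,0.004,0,-1],[0.112,-0.001,-0.001,0,0.004,0,-1],[0.112,-0.001,-0.001,0,0.004,0,-1],[0.112,-0.001,-0.001,0,0.004,0,-1]]
  ],
  "grip_force": 35
}}

```text
clock: 8.7
ee_pos: [0.4264, 0.2205, 0.0895]
orientation: [0.247, 1.557, -0.246]
wrist_force: [-1.2, 0.4, -0.5]
grip_width: 0.0097
```

```bash
python3 - <<'E'
from h import *
st()
E
```

```text
t 8.7 pos [0.4264 0.2205 0.0895] jawyaw -18.0 F [-1.2  0.4 -0.5] w 0.0097 q [ 0.82  0.29 -0.52 -0.   -0.76 -2.7 ] x [-0.  0. -1.]
```

```bash
python3 - <<'E'
from h import *
go((.585,.007,.225),-.3)
E
```

```text
move [-0.1356, -0.154, 0.2168] [-0.3089, -0.0002, -0.0005] j6 -2.7
```

Emit:
{"api": "apply_moves", "payload": {
  "commands": [
    [[-0.01,0,0,0,0,0,-1],[-0.03,0,0,0,0,0,-1],[-0.06,0,0,0,0,0,-1],[-0.09,0,0,0,0,0,-1],[-0.12,0,0,0,0,0,-1],[-0.136,0,0,0,0,0,-1],[-0.136,0,0,0,0,0,-1],[-0.136,0,0,0,0,0,-1]]
  ]
}}

```text
clock: 9.5
ee_pos: [0.426, 0.2202, 0.2252]
orientation: [0.247, 1.557, -0.246]
wrist_force: [0.0, -0.0, -1.8]
grip_width: 0.0101
```

```bash
python3 - <<'E'
from h import *
st();go((.585,.007,.225),-.3)
p,d=r.grab_frame("side"); zoom(p,(180,180,380,350),4,"s5.png")
P=pts()
o=r.observe()["ee_pos"]; q=sel(P,o[0]-.06,o[0]+.06,o[1]-.06,o[1]+.06,.09,.25); print(np.percentile(q[:,2],[0,1,2,5]))
E
```

```text
t 9.5 pos [0.426  0.2202 0.2252] jawyaw -18.0 F [ 0.  -0.  -1.8] w 0.0101 q [ 0.82  0.13 -0.33 -0.   -1.11 -2.7 ] x [-0.001  0.001 -1.   ]
move [-0.0, -0.1536, 0.2172] [-0.3093, -0.0007, -0.0008] j6 -2.7
[0.1385541  0.14149568 0.14225858 0.14500461]
```

View pics/s5.png

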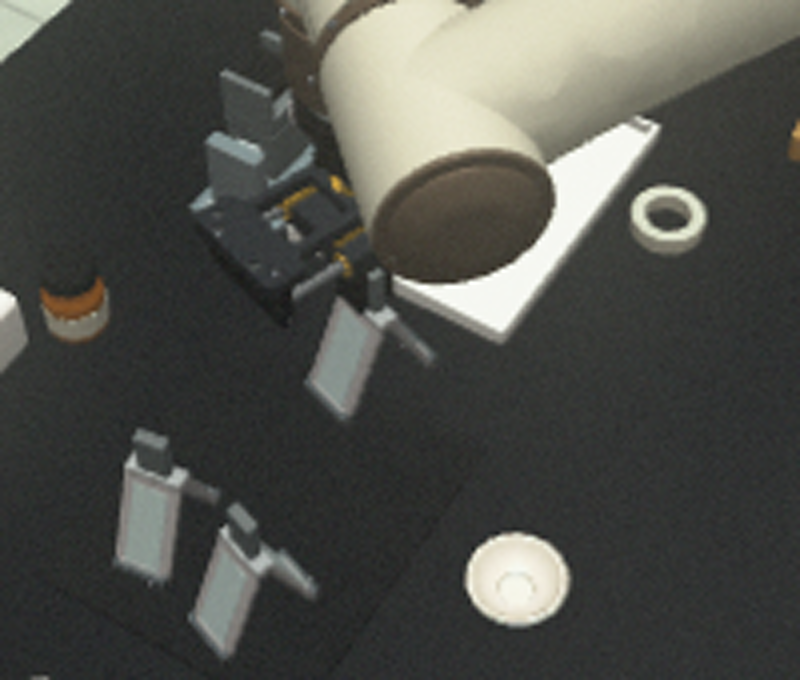

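The carrier is held upright with its feet at z≈0.139, as planned. Next I'll move it over the bar.

Emit:
{"api": "apply_moves", "payload": {
  "commands": [
    [[0,-0.01,0.014,0,0,0,-1],[0,-0.03,0.042,-0.05,0,0,-1],[0,-0.05,0.071,-0.1,0,0,-1],[0,-0.07,0.099,-0.15,0,0,-1],[0,-0.09,0.127,-0.2,0,0,-1],[0,-0.11,0.155,-0.25,0,0,-1],[0,-0.13,0.184,-0.28,0,0,-1],[0,-0.145,0.205,-0.31,0,0,-1],[0,-0.154,0.217,-0.31,0,0,-1],[0,-0.154,0.217,-0.31,0,0,-1],[0,-0.154,0.217,-0.31,0,0,-1],[0,-0.154,0.217,-0.31,0,0,-1]]
  ]
}}

```text
clock: 10.85
ee_pos: [0.5847, 0.0078, 0.2253]
orientation: [0.003, 1.571, -0.002]
wrist_force: [-1.0, 0.8, -0.6]
grip_width: 0.0098
```

```bash
python3 - <<'E'
from h import *
st();go((.585,.007,.125),-.3)
for n,b in (("scene",(220,150,360,260)),("side",(210,150,350,270))):
    p,d=r.grab_frame(n); zoom(p,b,5,n+"_d.png")
    C=cloud(cam(n),d).reshape(-1,3); q=sel(C,.43,.56,-.02,.03,.085,.12); print(n,"bar",len(q),line(q))
E
```

```text
t 10.85 pos [0.5847 0.0078 0.2253] jawyaw -0.2 F [-1.   0.8 -0.6] w 0.0098 q [ 0.29  0.31 -0.09 -0.   -1.17 -1.86] x [-0.001  0.001 -1.   ]
move [0.1003, -0.0008, 0.0004] [0.0019, -0.0005, -0.0007] j6 -1.86
scene bar 92 (np.float32(0.48359647), np.float32(0.0062815133), np.float32(-0.6040569))
side bar 155 (np.float32(0.501026), np.float32(0.010064242), np.float32(-0.14516065))
```

View pics/side_d.png

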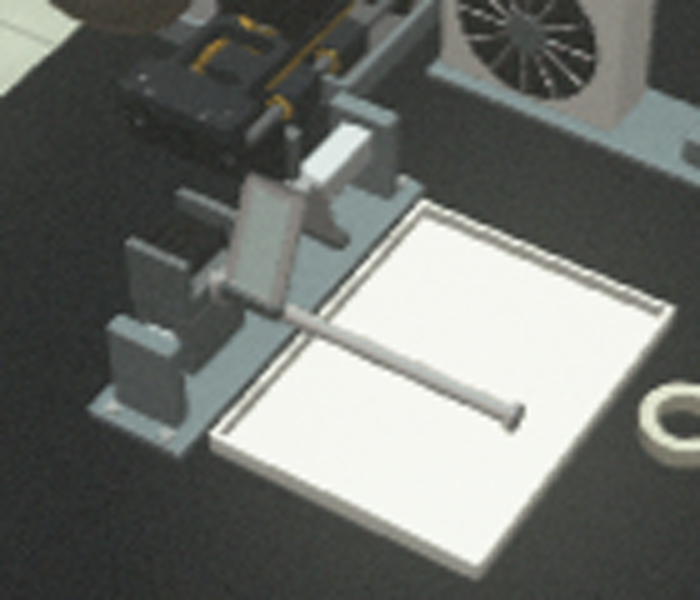

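View pics/scene_d.png

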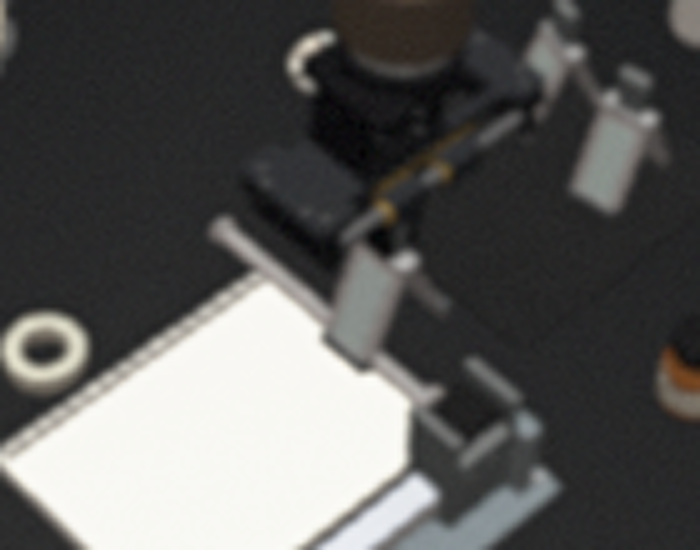

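Emit:
{"api": "apply_moves", "payload": {
  "commands": [
    [[0.01,0,0,0,0,0,-1],[0.03,0,0,0,0,0,-1],[0.05,0,0,0,0,0,-1],[0.07,0,0,0,0,0,-1],[0.085,0,0,0,0,0,-1],[0.094,0,0,0,0,0,-1],[0.1,0,0,0,0,0,-1],[0.102,0,0,0,0,0,-1],[0.103,0,0,0,0,0,-1],[0.103,0,0,0,0,0,-1]]
  ]
}}

```text
clock: 11.95
ee_pos: [0.5857, 0.0071, 0.123]
orientation: [0.004, 1.569, -0.003]
wrist_force: [-0.0, -0.3, -1.0]
grip_width: 0.0094
```

```bash
python3 - <<'E'
from h import *
st()
p,d=r.grab_frame("side"); zoom(p,(210,150,350,270),5,"side_e.png")
E
```

```text
t 11.95 pos [0.5857 0.0071 0.123 ] jawyaw -0.2 F [-0.  -0.3 -1. ] w 0.0094 q [ 0.29  0.41 -0.23 -0.   -0.94 -1.86] x [ 0.001  0.001 -1.   ]
```

View pics/side_e.png

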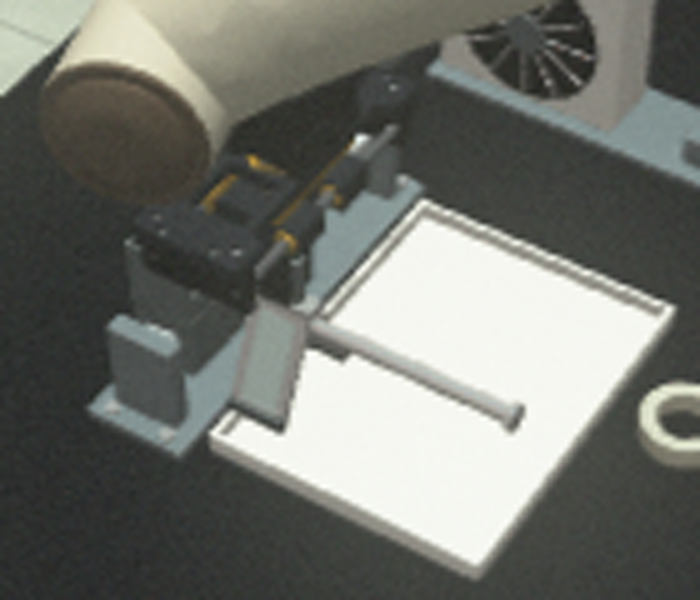

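Emit:
{"api": "apply_moves", "payload": {
  "commands": [
    [[0.002,0,0,0,0,0,-1],[0.003,0,0,0,0,0,-1],[0.003,0,0,0,0,0,-1],[0.003,0,0,0,0,0,-0.6],[0.003,0,0,0,0,0,-0.3],[0.003,0,0,0,0,0,-0.1],[0.003,0,0,0,0,0,-0.1],[-0.01,0,0,0,0,0,-0.1],[-0.04,0,0,0,0,0,-0.1],[-0.08,0,0,0,0,0,-0.1],[-0.11,0,0,0,0,0,-0.1],[-0.12,0,0,0,0,0,-0.1]]
  ]
}}

```text
clock: 13.2
ee_pos: [0.5872, 0.0072, 0.2476]
orientation: [0.004, 1.562, -0.001]
wrist_force: [0.3, -0.7, 0.2]
grip_width: 0.0393
```

```bash
cat >> h.py <<'E'
def hung(P):
    for t in tabs(P,reg=(.40,.64,-.2,.05),z=(.128,.16)): print(" hang tab",np.round(t,3))
def mat(P):
    for t in tabs(P,reg=(.3,.65,.09,.45),z=(.108,.13)): print(" mat tab",np.round(t,3))
E
python3 - <<'E'
from h import *
st(); P=pts(); hung(P); mat(P)
p,d=r.grab_frame("side"); zoom(p,(210,150,350,270),5,"side_f.png")
go((.443,.342,.2),-18)
E
```

```text
t 13.2 pos [0.5872 0.0072 0.2476] jawyaw -0.2 F [ 0.3 -0.7  0.2] w 0.0393 q [ 0.29  0.3  -0.05  0.   -1.21 -1.86] x [ 0.009  0.002 -1.   ]
 hang tab [5.8500e-01 8.0000e-03 2.6736e+01 1.3703e+01 8.1700e-01 1.0000e+02]
 mat tab [  0.441   0.342  28.222  12.971 -19.648  76.   ]
 mat tab [ 0.53   0.323 26.321 17.75   7.043 80.   ]
move [0.043, 0.3342, -0.1436] [0.3097, 0.0004, -0.0015] j6 -1.86
```

View pics/side_f.png

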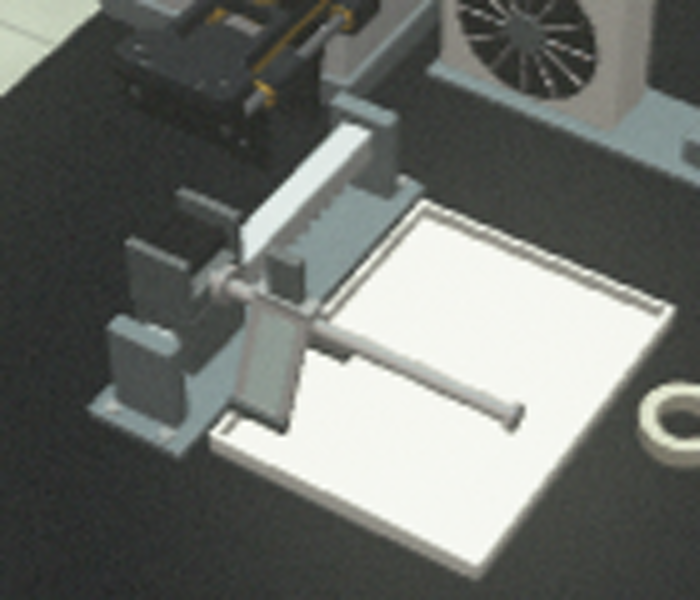

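The first carrier hangs upright at x≈0.585. Next is the carrier at (0.530, 0.325).

```bash
python3 - <<'E'
from h import *
go((.53,.325,.2),8)
E
```

```text
move [0.043, 0.3176, -0.0565] [-0.1441, 0.0007, -0.0014] j6 -1.86
```

Emit:
{"api": "apply_moves", "payload": {
  "commands": [
    [[0,0.03,-0.005,0,0,0,-0.1],[0,0.07,-0.012,-0.04,0,0,-0.1],[0,0.11,-0.02,-0.08,0,0,-0.1],[0.01,0.15,-0.027,-0.12,0,0,-0.1],[0.02,0.19,-0.034,-0.144,0,0,-0.1],[0.03,0.23,-0.04,-0.144,0,0,-0.1],[0.04,0.27,-0.048,-0.144,0,0,-0.1],[0.043,0.305,-0.054,-0.144,0,0,-0.1],[0.043,0.318,-0.057,-0.144,0,0,-0.1],[0.043,0.318,-0.057,-0.144,0,0,-0.1],[0.043,0.318,-0.057,-0.144,0,0,-0.1]]
  ]
}}

```text
clock: 14.45
ee_pos: [0.5293, 0.3243, 0.1986]
orientation: [-0.11, 1.57, 0.109]
wrist_force: [0.7, -0.2, 0.6]
grip_width: 0.039
```

```bash
python3 - <<'E'
from h import *
st()
m=cam("wrist"); p,d=r.grab_frame("wrist"); C=cloud(m,d).reshape(-1,3); mat(C)
P=pts(); mat(P); hung(P)
go((.53,.325,.09),8)
E
```

```text
t 14.45 pos [0.5293 0.3243 0.1986] jawyaw 8.0 F [ 0.7 -0.2  0.6] w 0.039 q [ 0.81  0.4  -0.04 -0.   -1.14 -2.24] x [-0.002 -0.001 -1.   ]
 mat tab [ 4.4400e-01  3.4200e-01  2.3585e+01  1.0377e+01 -1.6517e+01  5.3000e+02]
 mat tab [5.290e-01 3.250e-01 2.361e+01 9.296e+00 8.179e+00 4.280e+02]
 mat tab [ 0.53   0.325 26.108 15.025  8.275 80.   ]
 mat tab [  0.445   0.342  29.472  13.032 -17.381  71.   ]
 hang tab [ 5.8600e-01  7.0000e-03  2.4539e+01  1.0934e+01 -4.7980e+00  3.9000e+01]
move [0.1097, 0.0011, 0.0002] [-0.0015, -0.0, -0.0005] j6 -2.24
```

Emit:
{"api": "apply_moves", "payload": {
  "commands": [
    [[0.04,0.001,0,0,0,0,-0.1],[0.08,0.001,0,0,0,0,-0.1],[0.1,0.001,0,0,0,0,-0.1],[0.109,0.001,0,0,0,0,-0.1],[0.109,0.001,0,0,0,0,-0.1],[0.109,0.001,0,0,0,0,-0.1],[0.109,0.001,0,0,0,0,-1],[0.109,0.001,0,0,0,0,-1],[0.109,0.001,0,0,0,0,-1],[0.109,0.001,0,0,0,0,-1],[0.109,0.001,0,0,0,0,-1],[0.109,0.001,0,0,0,0,-1],[0.1,0.001,0,0,0,0,-1],[0.08,0.001,0,0,0,0,-1],[0.05,0.001,0,0,0,0,-1],[0.02,0.001,0,0,0,0,-1],[-0.01,0.001,0,0,0,0,-1],[-0.027,0.001,0,0,0,0,-1],[-0.027,0.001,0,0,0,0,-1],[-0.027,0.001,0,0,0,0,-1]]
  ],
  "grip_force": 35
}}

```text
clock: 16.6
ee_pos: [0.5289, 0.326, 0.2261]
orientation: [-0.109, 1.569, 0.11]
wrist_force: [-0.3, 0.4, -2.0]
grip_width: 0.0097
```

```bash
python3 - <<'E'
from h import *
st();go((.525,.007,.225),-.3)
P=pts()
o=r.observe()["ee_pos"]; q=sel(P,o[0]-.05,o[0]+.05,o[1]-.05,o[1]+.05,.09,.25); print(np.percentile(q[:,2],[0,1,2,5]) if len(q) else "none")
mat(P)
p,d=r.grab_frame("side"); zoom(p,(180,180,380,350),4,"s6.png")
E
```

```text
t 16.6 pos [0.5289 0.326  0.2261] jawyaw 8.0 F [-0.3  0.4 -2. ] w 0.0097 q [ 0.81  0.38  0.   -0.   -1.2  -2.24] x [-0.001  0.001 -1.   ]
move [0.0009, -0.3153, -0.0482] [0.1447, -0.001, -0.0007] j6 -2.24
[0.13720379 0.14083085 0.14232833 0.14512842]
 mat tab [  0.442   0.341  26.753  15.695 -24.826  72.   ]
```

View pics/s6.png

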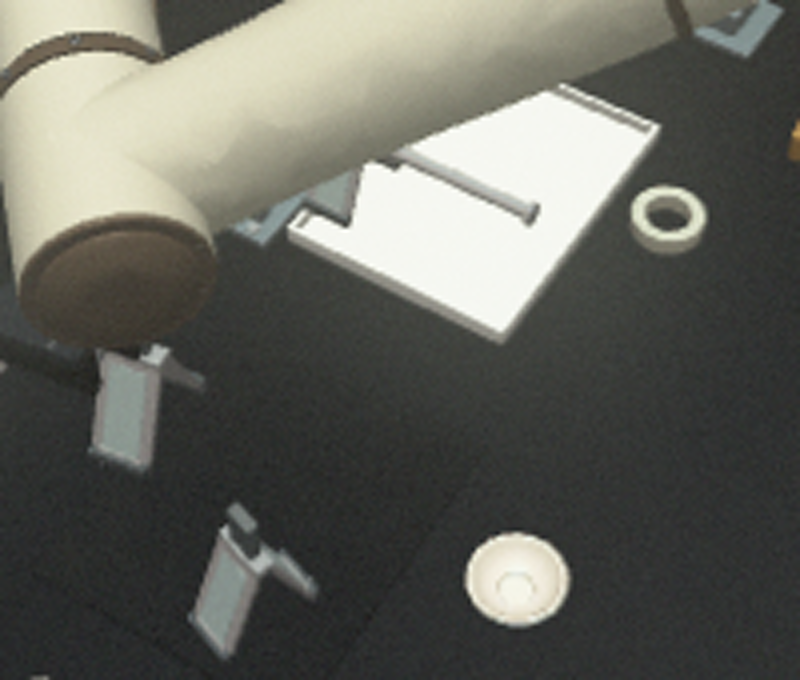

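Emit:
{"api": "apply_moves", "payload": {
  "commands": [
    [[0,-0.01,-0.01,0.02,0,0,-1],[0,-0.035,-0.025,0.05,0,0,-1],[0,-0.065,-0.035,0.1,0,0,-1],[0,-0.1,-0.042,0.145,0,0,-1],[0,-0.135,-0.048,0.145,0,0,-1],[0,-0.17,-0.048,0.145,0,0,-1],[0,-0.205,-0.048,0.145,0,0,-1],[0,-0.24,-0.048,0.145,0,0,-1],[0,-0.27,-0.048,0.145,0,0,-1],[0,-0.295,-0.048,0.145,0,0,-1],[0,-0.308,-0.048,0.145,0,0,-1],[0,-0.315,-0.048,0.145,0,0,-1],[0,-0.315,-0.048,0.145,0,0,-1],[0,-0.315,-0.048,0.145,0,0,-1]]
  ]
}}

```text
clock: 18.15
ee_pos: [0.5258, 0.0082, 0.2262]
orientation: [0.004, 1.571, -0.003]
wrist_force: [-0.4, 0.1, -1.9]
grip_width: 0.0101
```

```bash
python3 - <<'E'
from h import *
st();go((.525,.007,.122),-.3)
p,d=r.grab_frame("side"); zoom(p,(210,150,350,270),5,"side_g.png")
E
```

```text
t 18.15 pos [0.5258 0.0082 0.2262] jawyaw -0.3 F [-0.4  0.1 -1.9] w 0.0101 q [ 0.32  0.21 -0.23 -0.   -1.13 -1.9 ] x [-0.     0.001 -1.   ]
move [0.1042, -0.0013, -0.0008] [0.0006, -0.0002, -0.0008] j6 -1.9
```

View pics/side_g.png

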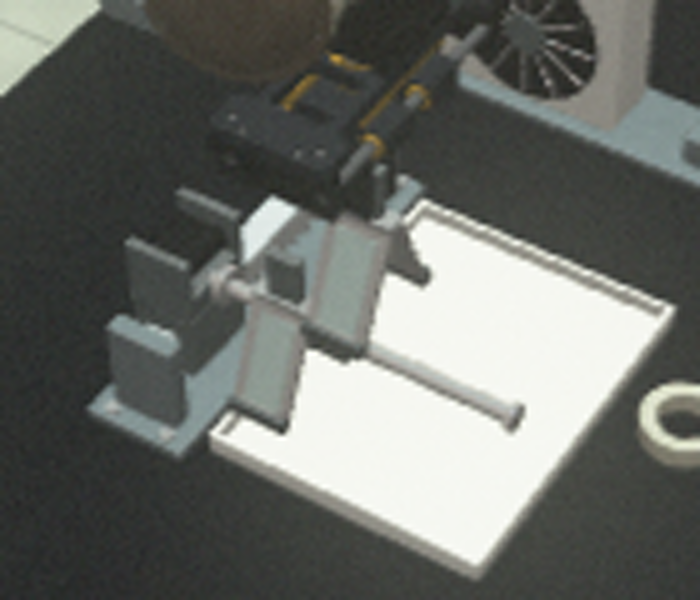

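Emit:
{"api": "apply_moves", "payload": {
  "commands": [
    [[0.01,-0.001,0,0,0,0,-1],[0.03,-0.001,0,0,0,0,-1],[0.05,-0.001,0,0,0,0,-1],[0.07,-0.001,0,0,0,0,-1],[0.085,-0.001,0,0,0,0,-1],[0.094,-0.001,0,0,0,0,-1],[0.1,-0.001,0,0,0,0,-1],[0.104,-0.001,0,0,0,0,-1],[0.106,-0.001,0,0,0,0,-1],[0.106,-0.001,0,0,0,0,-1],[0.106,-0.001,0,0,0,0,-0.7],[0.106,-0.001,0,0,0,0,-0.4],[0.106,-0.001,0,0,0,0,-0.1],[0.106,-0.001,0,0,0,0,-0.1]]
  ]
}}

```text
clock: 19.6
ee_pos: [0.526, 0.0067, 0.1205]
orientation: [0.005, 1.57, -0.004]
wrist_force: [0.6, -0.2, 0.6]
grip_width: 0.0293
```

Emit:
{"api": "apply_moves", "payload": {
  "commands": [
    [[-0.01,0,0,0,0,0,-0.1],[-0.04,0,0,0,0,0,-0.1],[-0.08,0,0,0,0,0,-0.1],[-0.11,0,0,0,0,0,-0.1],[-0.12,0,0,0,0,0,-0.1]]
  ]
}}

```text
clock: 20.1
ee_pos: [0.5277, 0.0068, 0.245]
orientation: [0.005, 1.563, -0.002]
wrist_force: [0.2, -0.2, -0.1]
grip_width: 0.039
```

```bash
python3 - <<'E'
from h import *
st();P=pts();mat(P);hung(P)
p,d=r.grab_frame("side"); zoom(p,(210,150,350,270),5,"side_h.png")
go((.443,.342,.2),-18)
E
```

```text
t 20.1 pos [0.5277 0.0068 0.245 ] jawyaw -0.3 F [ 0.2 -0.2 -0.1] w 0.039 q [ 0.32  0.2  -0.2   0.   -1.17 -1.9 ] x [ 0.008  0.002 -1.   ]
 mat tab [  0.443   0.343  25.026  13.894 -28.809  72.   ]
 hang tab [ 5.8600e-01  8.0000e-03  2.7433e+01  1.4737e+01 -2.5810e+00  1.0300e+02]
 hang tab [5.2700e-01 7.0000e-03 3.0243e+01 1.3687e+01 8.3000e-02 9.9000e+01]
move [0.0409, 0.3348, -0.0845] [0.3087, 0.0002, -0.0014] j6 -1.9
```

View pics/side_h.png

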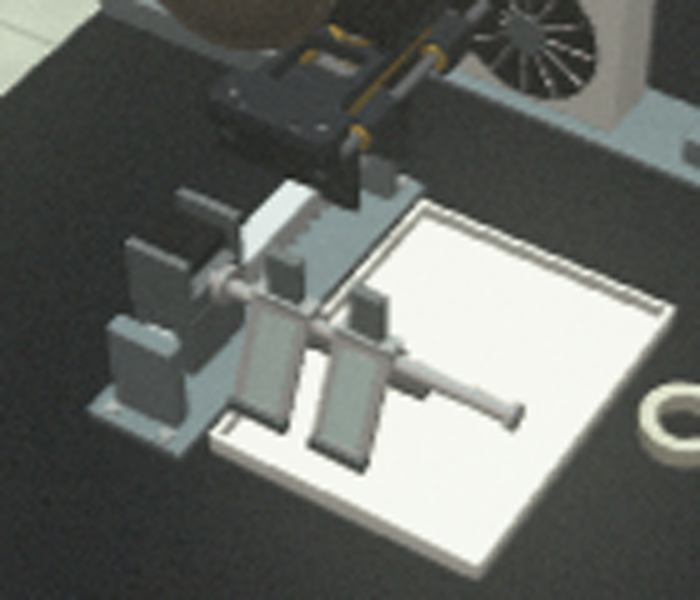

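Two carriers now hang on the bar. I'll fetch the third at (0.443, 0.342).

Emit:
{"api": "apply_moves", "payload": {
  "commands": [
    [[0,0.03,-0.005,0,0,0,-0.1],[0,0.07,-0.018,0.08,0,0,-0.1],[0,0.11,-0.028,0.15,0,0,-0.1],[0.01,0.15,-0.038,0.22,0,0,-0.1],[0.02,0.19,-0.048,0.309,0,0,-0.1],[0.03,0.23,-0.058,0.309,0,0,-0.1],[0.04,0.27,-0.068,0.309,0,0,-0.1],[0.041,0.31,-0.078,0.309,0,0,-0.1],[0.041,0.335,-0.084,0.309,0,0,-0.1],[0.041,0.335,-0.084,0.309,0,0,-0.1],[0.041,0.335,-0.084,0.309,0,0,-0.1]]
  ]
}}

```text
clock: 21.35
ee_pos: [0.4426, 0.3415, 0.1975]
orientation: [0.244, 1.559, -0.248]
wrist_force: [-1.4, 0.0, -0.7]
grip_width: 0.0389
```

```bash
python3 - <<'E'
from h import *
st()
m=cam("wrist"); p,d=r.grab_frame("wrist"); C=cloud(m,d).reshape(-1,3); mat(C)
P=pts(); mat(P); hung(P)
go((.443,.342,.09),-18)
E
```

```text
t 21.35 pos [0.4426 0.3415 0.1975] jawyaw -18.0 F [-1.4  0.  -0.7] w 0.0389 q [ 0.95  0.29 -0.19 -0.   -1.09 -2.83] x [-0.003 -0.003 -1.   ]
 mat tab [ 4.4300e-01  3.4200e-01  2.3636e+01  9.9370e+00 -1.8225e+01  4.6400e+02]
 mat tab [  0.444   0.342  26.824  13.705 -14.462  75.   ]
 hang tab [5.8600e-01 9.0000e-03 2.7995e+01 1.4763e+01 7.1000e-01 1.0300e+02]
 hang tab [5.2900e-01 7.0000e-03 2.3376e+01 1.4594e+01 1.1767e+01 7.1000e+01]
move [0.1089, 0.0011, -0.0008] [-0.0013, -0.0007, 0.0009] j6 -2.83
```

Emit:
{"api": "apply_moves", "payload": {
  "commands": [
    [[0.04,0.001,0,0,0,0,-0.1],[0.08,0.001,0,0,0,0,-0.1],[0.1,0.001,0,0,0,0,-0.1],[0.108,0.001,0,0,0,0,-0.1],[0.108,0.001,0,0,0,0,-0.1],[0.108,0.001,0,0,0,0,-0.1],[0.108,0.001,0,0,0,0,-1],[0.108,0.001,0,0,0,0,-1],[0.108,0.001,0,0,0,0,-1],[0.108,0.001,0,0,0,0,-1],[0.108,0.001,0,0,0,0,-1],[0.108,0.001,0,0,0,0,-1],[0.1,0.001,0,0,0,0,-1],[0.08,0.001,0,0,0,0,-1],[0.05,0.001,0,0,0,0,-1],[0.02,0.001,0,0,0,0,-1],[-0.01,0.001,0,0,0,0,-1],[-0.028,0.001,0,0,0,0,-1],[-0.028,0.001,0,0,0,0,-1],[-0.028,0.001,0,0,0,0,-1]]
  ],
  "grip_force": 35
}}

```text
clock: 23.5
ee_pos: [0.4434, 0.3427, 0.2271]
orientation: [0.247, 1.558, -0.246]
wrist_force: [-0.3, -0.3, -2.1]
grip_width: 0.0096
```

```bash
python3 - <<'E'
from h import *
st();go((.465,.007,.225),-.3)
P=pts()
o=r.observe()["ee_pos"]; q=sel(P,o[0]-.05,o[0]+.05,o[1]-.05,o[1]+.05,.09,.25); print(np.percentile(q[:,2],[0,1,2,5]) if len(q) else "none")
mat(P);hung(P)
E
```

```text
t 23.5 pos [0.4434 0.3427 0.2271] jawyaw -18.0 F [-0.3 -0.3 -2.1] w 0.0096 q [ 0.95  0.27 -0.15 -0.   -1.15 -2.83] x [-0.001  0.001 -1.   ]
move [0.0019, -0.3125, 0.1244] [-0.3093, -0.001, -0.0005] j6 -2.83
[0.13298799 0.14134536 0.1424868  0.14646504]Traceback (most recent call last):
  File "<stdin>", line 5, in <module>
  File "h.py", line 63, in mat
    for t in tabs(P,reg=(.3,.65,.09,.45),z=(.108,.13)): print(" mat tab",np.round(t,3))
             ~~~~^^^^^^^^^^^^^^^^^^^^^^^^^^^^^^^^^^^^^
  File "h.py", line 32, in tabs
    l=fclusterdata(t[:,:2],.012,criterion='distance',method='single')
    Z = linkage(Y, method=method)
    n = distance.num_obs_y(y)
    raise ValueError("The number of observations cannot be determined on "
                     "an empty distance matrix.")
ValueError: The number of observations cannot be determined on an empty distance matrix.
```

Emit:
{"api": "apply_moves", "payload": {
  "commands": [
    [[0,-0.01,0.004,-0.02,0,0,-1],[0,-0.035,0.014,-0.08,0,0,-1],[0,-0.065,0.026,-0.15,0,0,-1],[0,-0.1,0.04,-0.22,0,0,-1],[0,-0.135,0.054,-0.309,0,0,-1],[0,-0.17,0.068,-0.309,0,0,-1],[0,-0.205,0.082,-0.309,0,0,-1],[0,-0.24,0.096,-0.309,0,0,-1],[0,-0.27,0.108,-0.309,0,0,-1],[0,-0.295,0.118,-0.309,0,0,-1],[0,-0.308,0.123,-0.309,0,0,-1],[0,-0.312,0.124,-0.309,0,0,-1],[0,-0.312,0.124,-0.309,0,0,-1],[0,-0.312,0.124,-0.309,0,0,-1]]
  ]
}}

```text
clock: 25.0
ee_pos: [0.4652, 0.0084, 0.2269]
orientation: [0.004, 1.572, -0.003]
wrist_force: [0.4, -0.2, -1.3]
grip_width: 0.0098
```

```bash
python3 - <<'E'
from h import *
st();go((.465,.007,.1205),-.3)
p,d=r.grab_frame("side"); zoom(p,(210,150,350,270),5,"side_i.png")
E
```

```text
t 25.0 pos [0.4652 0.0084 0.2269] jawyaw -0.3 F [ 0.4 -0.2 -1.3] w 0.0098 q [ 0.37  0.11 -0.36 -0.   -1.11 -1.94] x [-0.001  0.    -1.   ]
move [0.1064, -0.0014, -0.0001] [0.0005, -0.0009, -0.0004] j6 -1.94
```

View pics/side_i.png

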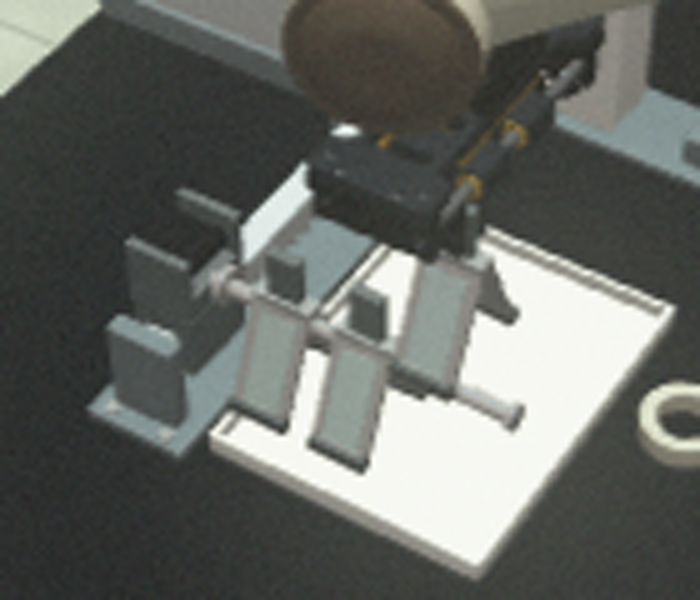

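Emit:
{"api": "apply_moves", "payload": {
  "commands": [
    [[0.01,-0.001,0,0,0,0,-1],[0.03,-0.001,0,0,0,0,-1],[0.05,-0.001,0,0,0,0,-1],[0.07,-0.001,0,0,0,0,-1],[0.085,-0.001,0,0,0,0,-1],[0.094,-0.001,0,0,0,0,-1],[0.1,-0.001,0,0,0,0,-1],[0.104,-0.001,0,0,0,0,-1],[0.106,-0.001,0,0,0,0,-1],[0.106,-0.001,0,0,0,0,-1],[0.106,-0.001,0,0,0,0,-0.7],[0.106,-0.001,0,0,0,0,-0.4],[0.106,-0.001,0,0,0,0,-0.1],[0.106,-0.001,0,0,0,0,-0.1]]
  ]
}}

```text
clock: 26.45
ee_pos: [0.4656, 0.007, 0.1215]
orientation: [0.005, 1.57, -0.004]
wrist_force: [0.3, 0.4, 0.3]
grip_width: 0.029
```

Emit:
{"api": "apply_moves", "payload": {
  "commands": [
    [[-0.01,0,0,0,0,0,-0.1],[-0.04,0,0,0,0,0,-0.1],[-0.08,0,0,0,0,0,-0.1],[-0.11,0,0,0,0,0,-0.1],[-0.12,0,0,0,0,0,-1],[-0.12,0,0,0,0,0,-1]]
  ]
}}

```text
clock: 27.05
ee_pos: [0.4662, 0.0072, 0.2433]
orientation: [0.006, 1.567, -0.002]
wrist_force: [0.5, 0.4, -0.6]
grip_width: 0.0297
```

```bash
python3 - <<'E'
from h import *
st();P=pts();hung(P)
for n,b in (("scene",(220,130,360,260)),("side",(180,160,340,290))):
    p,d=r.grab_frame(n); zoom(p,b,4.5,n+"_j.png")
go((.665,.007,.24),0)
E
```

```text
t 27.05 pos [0.4662 0.0072 0.2433] jawyaw -0.3 F [ 0.5  0.4 -0.6] w 0.0297 q [ 0.36  0.09 -0.33 -0.   -1.14 -1.94] x [ 0.004  0.002 -1.   ]
 hang tab [4.6600e-01 9.0000e-03 2.8596e+01 1.5102e+01 4.4000e-01 1.0400e+02]
 hang tab [5.2800e-01 9.0000e-03 2.7132e+01 1.7845e+01 5.5760e+00 1.0100e+02]
 hang tab [ 5.8700e-01  7.0000e-03  2.9979e+01  1.6360e+01 -7.4910e+00  1.0300e+02]
move [-0.0008, 0.0014, 0.2005] [-0.0054, -0.0032, 0.0003] j6 -1.94
```

View pics/side_j.png

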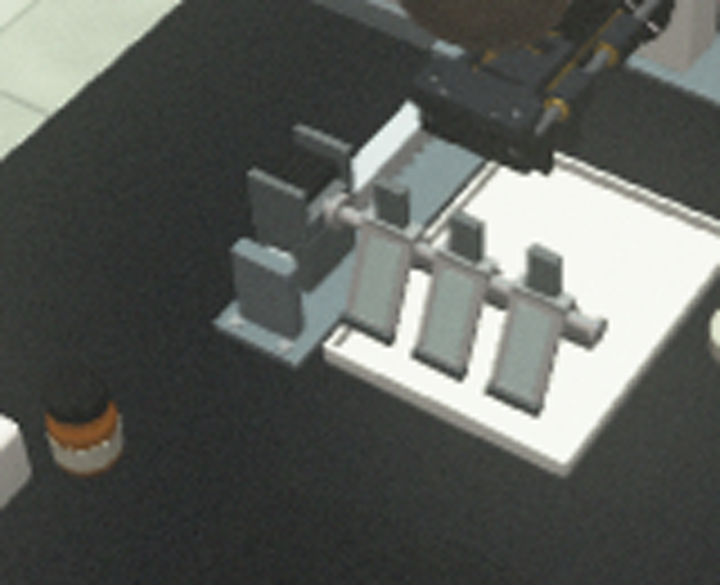

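View pics/scene_j.png

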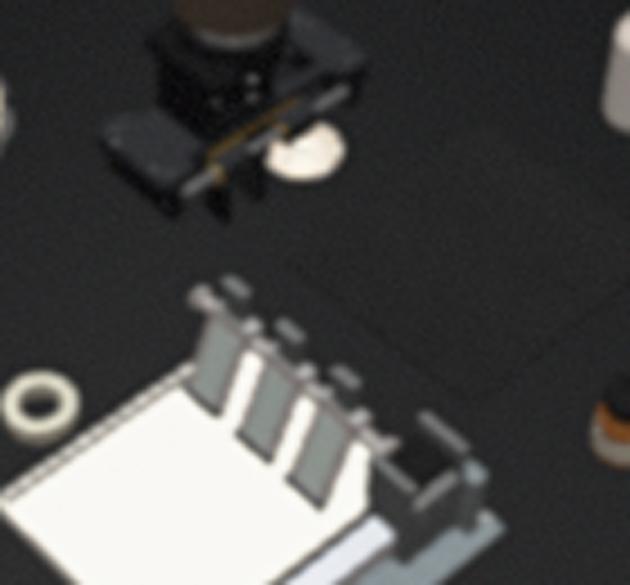

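All three hang upright on the bar and the mat is empty. Now back to the button.

Emit:
{"api": "apply_moves", "payload": {
  "commands": [
    [[0,0,0.03,0,0,0,-1],[0,0,0.07,0,0,0,-1],[0,0.001,0.12,-0.005,-0.003,0,-1],[0,0.001,0.16,-0.005,-0.003,0,-1],[0,0.001,0.19,-0.005,-0.003,0,-1],[0.03,0.001,0.2,-0.005,-0.003,0,-1],[0.06,0.001,0.2,-0.005,-0.003,0,-1],[0.09,0.001,0.2,-0.005,-0.003,0,-1],[0.1,0.001,0.2,-0.005,-0.003,0,-1],[0.1,0.001,0.2,-0.005,-0.003,0,-1]]
  ]
}}

```text
clock: 28.25
ee_pos: [0.6641, 0.0066, 0.1386]
orientation: [-0.0, 1.573, -0.001]
wrist_force: [0.3, -0.1, 0.4]
grip_width: 0.0005
```

```bash
python3 - <<'E'
from h import *
st()
for n,b in (("scene",(240,170,360,270)),("side",(200,160,320,260))):
    p,d=r.grab_frame(n); zoom(p,b,5,n+"_k.png")
go((.665,.0075,.114),0)
E
```

```text
t 28.25 pos [0.6641 0.0066 0.1386] jawyaw -0.0 F [ 0.3 -0.1  0.4] w 0.0005 q [ 0.25  0.51  0.    0.   -1.06 -1.82] x [-0.003 -0.001 -1.   ]
move [0.0284, 0.0006, -0.0013] [0.0003, 0.0046, -0.0001] j6 -1.82
```

View pics/scene_k.png

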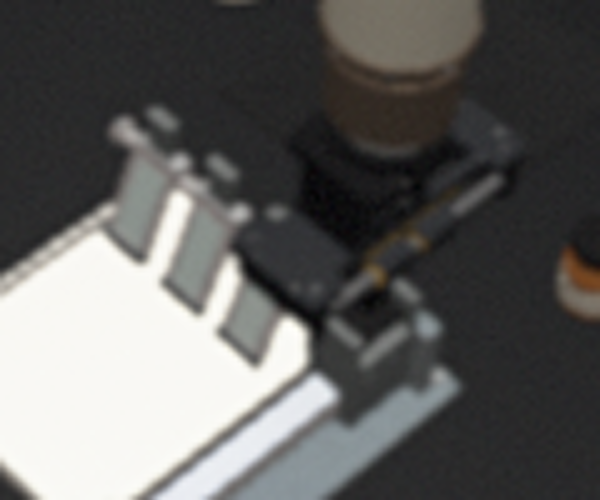

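View pics/side_k.png

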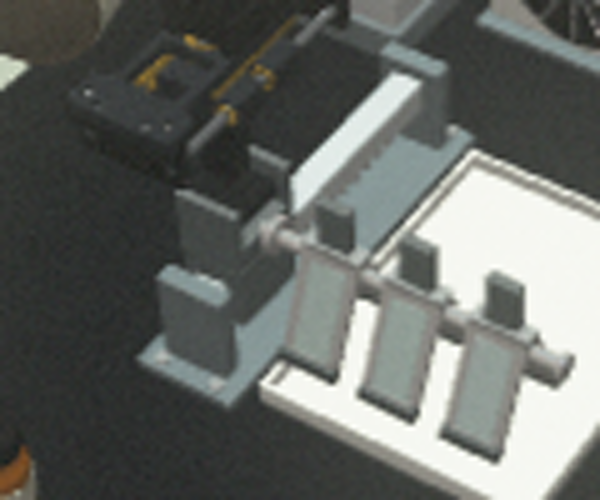

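Emit:
{"api": "apply_moves", "payload": {
  "commands": [
    [[0.008,0,0,0,0.004,0,-1],[0.014,0,0,0,0.004,0,-1],[0.019,0,0,0,0.004,0,-1],[0.022,0,0,0,0.004,0,-1],[0.025,0,0,0,0.004,0,-1],[0.025,0,0,0,0.004,0,-1],[0.025,0,0,0,0.004,0,-1]]
  ]
}}

```text
clock: 29.05
ee_pos: [0.6658, 0.007, 0.1186]
orientation: [-0.0, 1.57, 0.001]
wrist_force: [-2.6, 1.8, 7.8]
grip_width: 0.0005
```

Emit:
{"api": "apply_moves", "payload": {
  "commands": [
    [[0,-0.002,0,0,0,0,-1],[0,-0.004,0,0,0,0,-1],[0,-0.006,0,0,0,0,-1],[0,-0.008,0,0,0,0,-1],[0,-0.01,0,0,0,0,-1],[0,-0.012,0,0,0,0,-1],[0,-0.015,0,0,0,0,-1],[0,-0.018,0,0,0,0,-1],[0,-0.021,0,0,0,0,-1],[0,-0.025,0,0,0,0,-1],[0,-0.029,0,0,0,0,-1],[0,-0.033,0,0,0,0,-1],[0,-0.037,0,0,0,0,-1],[0,-0.041,0,0,0,0,-1],[0,-0.045,0,0,0,0,-1]]
  ]
}}

```text
clock: 30.55
ee_pos: [0.6655, -0.0382, 0.1186]
orientation: [-0.0, 1.571, 0.001]
wrist_force: [-3.6, 1.7, 8.1]
grip_width: 0.0007
```

```bash
python3 - <<'E'
from h import *
st(); P=pts(); hung(P)
p,d=r.grab_frame("scene"); zoom(p,(200,170,360,290),4.5,"scene_l.png")
E
```

```text
t 30.55 pos [ 0.6655 -0.0382  0.1186] jawyaw 0.0 F [-3.6  1.7  8.1] w 0.0007 q [ 0.18  0.54 -0.02 -0.   -1.02 -1.75] x [ 0.  0. -1.]
 hang tab [ 4.6600e-01 -3.8000e-02  2.6424e+01  1.5113e+01 -8.2260e+00  1.0200e+02]
 hang tab [ 5.2700e-01 -3.6000e-02  2.7009e+01  1.6797e+01  2.7760e+00  9.3000e+01]
 hang tab [ 5.8500e-01 -3.7000e-02  2.8136e+01  1.4333e+01 -1.0547e+01  9.0000e+01]
```

View pics/scene_l.png

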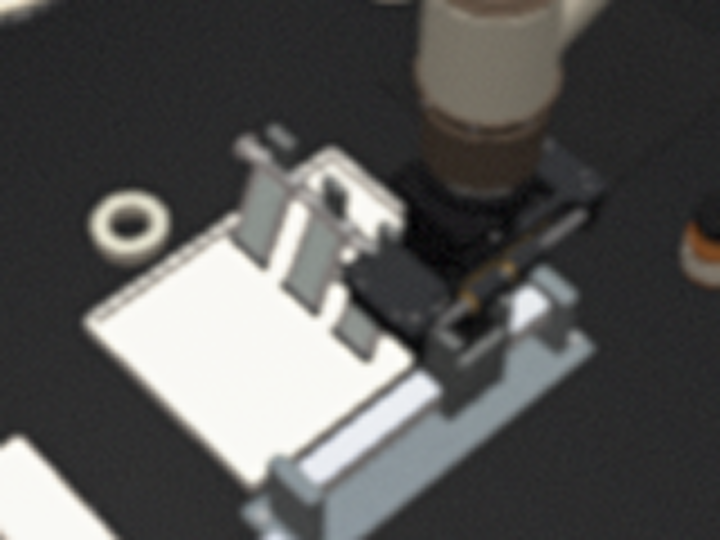

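Emit:
{"api": "apply_moves", "payload": {
  "commands": [
    [[0.001,-0.003,0,0,0,0,-1],[0.002,-0.006,0,0,0,0,-1],[0.002,-0.01,0,0,0,0,-1],[0.002,-0.014,0,0,0,0,-1],[0.002,-0.019,0,0,0,0,-1],[0.002,-0.024,0,0,0,0,-1],[0.002,-0.029,0,0,0,0,-1],[0.002,-0.034,0,0,0,0,-1],[0.002,-0.039,0,0,0,0,-1],[0.002,-0.044,0,0,0,0,-1],[0.002,-0.049,0,0,0,0,-1],[0.002,-0.054,0,0,0,0,-1],[0.002,-0.059,0,0,0,0,-1],[0.002,-0.064,0,0,0,0,-1],[0.002,-0.069,0,0,0,0,-1],[0.002,-0.074,0,0,0,0,-1],[0.002,-0.079,0,0,0,0,-1],[0.002,-0.083,0,0,0,0,-1],[0.002,-0.087,0,0,0,0,-1],[0.002,-0.09,0,0,0,0,-1]]
  ]
}}

```text
clock: 32.7
ee_pos: [0.6651, -0.1285, 0.1167]
orientation: [-0.0, 1.571, 0.0]
wrist_force: [-4.4, 1.8, 9.3]
grip_width: 0.0007
```

```bash
python3 - <<'E'
from h import *
st(); P=pts(); hung(P)
E
```

```text
t 32.7 pos [ 0.6651 -0.1285  0.1167] jawyaw 0.0 F [-4.4  1.8  9.3] w 0.0007 q [ 0.05  0.55  0.01  0.   -1.03 -1.62] x [-0.001 -0.    -1.   ]
 hang tab [  0.466  -0.127  27.747  14.36   -7.132 100.   ]
 hang tab [ 0.527 -0.128 29.029 13.852  0.286 96.   ]
 hang tab [ 0.584 -0.127 23.608 14.406  3.16  74.   ]
```

Emit:
{"api": "apply_moves", "payload": {
  "commands": [
    [[0,-0.003,0,0,0,0,-1],[0,-0.006,0,0,0,0,-1],[0,-0.009,0,0,0,0,-1],[0,-0.012,0,0,0,0,-1],[0,-0.015,0,0,0,0,-1],[0,-0.017,0,0,0,0,-1],[0,-0.019,0,0,0,0,-1],[0,-0.021,0,0,0,0,-1],[0,-0.023,0,0,0,0,-1],[0,-0.025,0,0,0,0,-1],[0,-0.027,0,0,0,0,-1],[0,-0.029,0,0,0,0,-1]]
  ]
}}

```text
clock: 34.0
ee_pos: [0.6664, -0.156, 0.1169]
orientation: [0.0, 1.568, 0.002]
wrist_force: [-1.7, 6.4, 8.2]
grip_width: 0.0006
```

```bash
python3 - <<'E'
from h import *
st(); P=pts(); hung(P)
E
```

```text
t 34.0 pos [ 0.6664 -0.156   0.1169] jawyaw 0.0 F [-1.7  6.4  8.2] w 0.0006 q [ 0.01  0.56  0.03 -0.   -1.03 -1.57] x [ 0.003  0.001 -1.   ]
 hang tab [  0.465  -0.152  27.097  14.664  -4.549 100.   ]
 hang tab [ 0.526 -0.152 27.189 15.632 -5.09  93.   ]
 hang tab [ 0.585 -0.151 25.835 14.386 -9.147 63.   ]
```

Emit:
{"api": "apply_moves", "payload": {
  "commands": [
    [[0,-0.002,0,0,0,0,-1],[0,-0.004,0,0,0,0,-1],[0,-0.006,0,0,0,0,-1],[0,-0.006,0,0,0,0,-1],[0,-0.006,0,0,0,0,-1]]
  ]
}}

```text
clock: 34.6
ee_pos: [0.6675, -0.1623, 0.1174]
orientation: [-0.001, 1.566, 0.001]
wrist_force: [-0.4, 3.6, 9.0]
grip_width: 0.0006
```

```bash
python3 - <<'E'
from h import *
st(); P=pts(); hung(P)
E
```

```text
t 34.6 pos [ 0.6675 -0.1623  0.1174] jawyaw 0.1 F [-0.4  3.6  9. ] w 0.0006 q [-0.    0.57  0.04 -0.   -1.03 -1.57] x [ 0.005  0.    -1.   ]
 hang tab [  0.466  -0.151  26.503  14.72    3.13  102.   ]
 hang tab [ 0.527 -0.151 28.035 15.148  4.717 93.   ]
 hang tab [  0.586  -0.151  23.826  14.623 -23.007  51.   ]
```

Emit:
{"api": "apply_moves", "payload": {
  "commands": [
    [[0,-0.002,0,0,0,0,-1],[0,-0.003,0,0,0,0,-1],[0,-0.003,0,0,0,0,-1],[0,-0.003,0,0,0,0,-1]]
  ]
}}

```text
clock: 35.1
ee_pos: [0.6676, -0.1652, 0.1175]
orientation: [-0.001, 1.565, 0.001]
wrist_force: [-0.2, 4.2, 8.7]
grip_width: 0.0002
```

```bash
python3 - <<'E'
from h import *
st(); P=pts(); hung(P)
E
```

```text
t 35.1 pos [ 0.6676 -0.1652  0.1175] jawyaw 0.1 F [-0.2  4.2  8.7] w 0.0002 q [-0.01  0.57  0.04 -0.   -1.04 -1.56] x [ 0.005  0.    -1.   ]
 hang tab [  0.466  -0.151  28.495  14.773   1.641 100.   ]
 hang tab [ 0.527 -0.152 27.63  14.851 -7.245 97.   ]
 hang tab [ 0.585 -0.15  26.03  11.33  -1.383 54.   ]
```

Emit:
{"api": "apply_moves", "payload": {
  "commands": [
    [[0,-0.002,0,0,0,0,-1],[0,-0.004,0,0,0,0,-1],[0,-0.004,0,0,0,0,-1],[0,-0.004,0,0,0,0,-1]]
  ]
}}

```text
clock: 35.6
ee_pos: [0.6677, -0.168, 0.1175]
orientation: [0.001, 1.565, 0.003]
wrist_force: [-0.1, 7.2, 9.3]
grip_width: 0.0005
```

```bash
python3 - <<'E'
from h import *
st(); P=pts(); hung(P)
E
```

```text
t 35.6 pos [ 0.6677 -0.168   0.1175] jawyaw 0.1 F [-0.1  7.2  9.3] w 0.0005 q [-0.01  0.57  0.04 -0.   -1.04 -1.56] x [ 0.006  0.002 -1.   ]
 hang tab [  0.466  -0.151  29.398  14.462  -7.948 100.   ]
 hang tab [  0.526  -0.153  27.401  13.161 -14.028  94.   ]
 hang tab [ 0.584 -0.15  28.327 10.173 -3.652 51.   ]
```

Emit:
{"api": "apply_moves", "payload": {
  "commands": [
    [[-0.004,0,0,0,0,0,-1],[-0.01,0,0,0,0,0,-1],[-0.02,0,0,0,0,0,-1],[-0.04,0.002,0,0,0,0,-1],[-0.08,0.002,0,0,0,0,-1],[-0.12,0.002,0,0,0,0,-1],[-0.14,0.002,0,0,0,0,-1],[-0.14,0.002,0,0,0,0,-1]]
  ]
}}

```text
clock: 36.5
ee_pos: [0.667, -0.1691, 0.2593]
orientation: [-0.001, 1.564, -0.001]
wrist_force: [-0.2, -0.3, -0.6]
grip_width: 0.0004
```

```bash
python3 - <<'E'
from h import *
st(); P=pts(); hung(P)
q=sel(P,.63,.70,-.2,-.1,.118,.13); k=q[q[:,3:].max(1)<60]; print("pad z",len(k),np.percentile(k[:,2],[5,50,95]))
p,d=r.grab_frame("wrist"); cv2.imwrite("pics/w9.png",p[:,:,::-1])
for n,b in (("scene",(150,200,330,310)),("side",(240,120,400,240))):
    p,d=r.grab_frame(n); zoom(p,b,4.4,n+"_m.png")
    C=cloud(cam(n),d).reshape(-1,3); l=sel(C,.37,.46,-.42,-.32,.09,.13); print(n,l[:,:3].min(0).round(3),l[:,:3].max(0).round(3))
E
```

```text
t 36.5 pos [ 0.667  -0.1691  0.2593] jawyaw -0.0 F [-0.2 -0.3 -0.6] w 0.0004 q [-0.01  0.47  0.24  0.   -1.33 -1.56] x [ 0.007 -0.001 -1.   ]
 hang tab [ 0.465 -0.151 25.063 16.539  7.338 99.   ]
 hang tab [ 0.525 -0.151 24.984 12.805 -6.528 57.   ]
 hang tab [ 0.585 -0.151 27.155 15.199  3.505 62.   ]
pad z 178 [0.11970478 0.12516855 0.12916069]
scene [ 0.398 -0.38   0.094] [ 0.422 -0.357  0.117]
side [ 0.396 -0.37   0.096] [ 0.417 -0.349  0.117]
```

View pics/side_m.png

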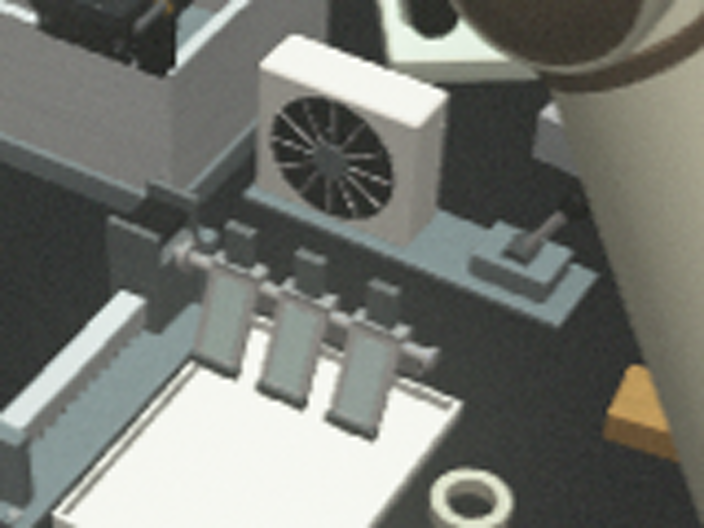

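View pics/scene_m.png

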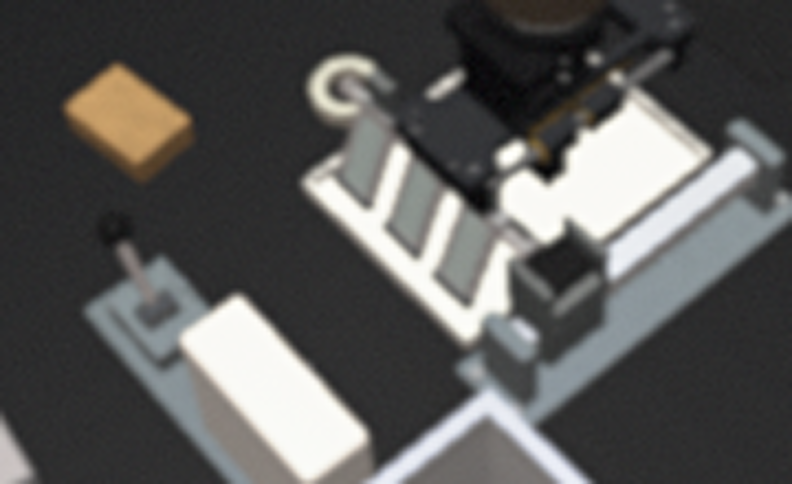

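View pics/w9.png

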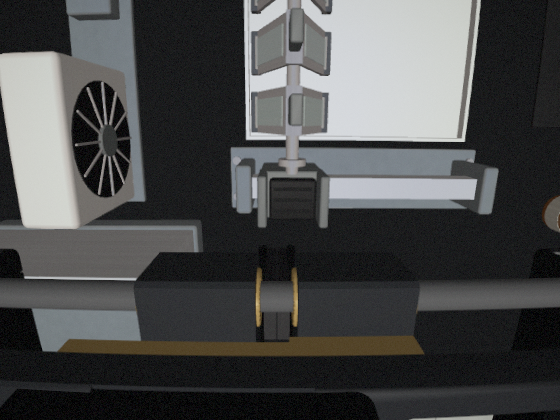

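The carriage is at the fan stop with the button up (pad top at z≈0.125), and all three carriers are hanging. The lever is next: its ball is at about (0.409, -0.364, 0.104), so I'll come down behind it.

```bash
python3 - <<'E'
from h import *
go((.355,-.365,.24),0)
m=cam("wrist"); a,b=onplane(m,(268.5,200),.135),onplane(m,(320.5,200),.135); print(a,b,(a+b)/2)
E
```

```text
move [0.0135, -0.197, -0.3096] [-0.0005, -0.0046, -0.0009] j6 -1.56
[ 0.65807419 -0.17557866  0.135     ] [ 0.65808941 -0.13098336  0.135     ] [ 0.6580818  -0.15328101  0.135     ]
```

Emit:
{"api": "apply_moves", "payload": {
  "commands": [
    [[0,-0.02,-0.03,0,0,0,-1],[0,-0.045,-0.07,0,-0.004,0,-1],[0,-0.07,-0.11,0,-0.004,0,-1],[0,-0.095,-0.15,0,-0.004,0,-1],[0,-0.12,-0.19,0,-0.004,0,-1],[0,-0.145,-0.23,0,-0.004,0,-1],[0,-0.17,-0.27,0,-0.004,0,-1],[0.01,-0.19,-0.3,0,-0.004,0,-1],[0.013,-0.197,-0.31,0,-0.004,0,-1],[0.013,-0.197,-0.31,0,-0.004,0,-1],[0.013,-0.197,-0.31,0,-0.004,0,-1]]
  ]
}}

```text
clock: 37.85
ee_pos: [0.356, -0.3651, 0.2411]
orientation: [0.001, 1.568, 0.0]
wrist_force: [0.0, 0.6, 0.4]
grip_width: 0.0004
```

```bash
python3 - <<'E'
from h import *
st(); P=pts(); hung(P); go((.358,-.365,.09),0)
p,d=r.grab_frame("scene"); zoom(p,(130,180,290,300),5,"scene_n.png")
E
```

```text
t 37.85 pos [ 0.356  -0.3651  0.2411] jawyaw -0.0 F [0.  0.6 0.4] w 0.0004 q [-0.48  0.17 -0.24 -0.   -1.16 -1.09] x [ 0.003  0.001 -1.   ]
 hang tab [ 0.587 -0.151 29.56  14.393 -0.286 93.   ]
 hang tab [  0.467  -0.152  30.446  15.138  -1.427 103.   ]
 hang tab [ 0.527 -0.151 26.441 15.222  3.738 97.   ]
move [0.1514, -0.0003, 0.0008] [0.0012, 0.0032, -0.0005] j6 -1.09
```

View pics/scene_n.png

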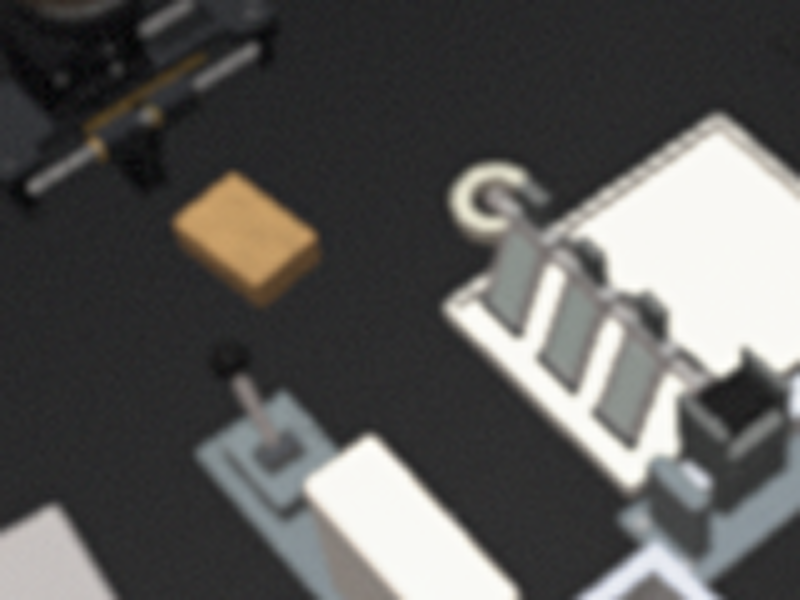

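Emit:
{"api": "apply_moves", "payload": {
  "commands": [
    [[0.04,0,0,0,0.003,0,-1],[0.08,0,0,0,0.003,0,-1],[0.12,0,0,0,0.003,0,-1],[0.145,0,0,0,0.003,0,-1],[0.151,0,0.001,0,0.003,0,-1],[0.151,0,0.01,0,0.003,0,-1],[0.151,0,0.02,0,0.003,0,-1],[0.151,0,0.03,0,0.003,0,-1],[0.151,0,0.04,0,0.003,0,-1],[0.151,0,0.05,0,0.003,0,-1],[0.151,0,0.06,0,0.003,0,-1],[0.151,0,0.07,0,0.003,0,-1],[0.151,0,0.08,0,0.003,0,-1],[0.151,0,0.088,0,0.003,0,-1],[0.151,0,0.096,0,0.003,0,-1],[0.151,0,0.102,0,0.003,0,-1],[0.151,0,0.104,0,0.003,0,-1]]
  ]
}}

```text
clock: 39.7
ee_pos: [0.4599, -0.3648, 0.0904]
orientation: [0.001, 1.572, 0.001]
wrist_force: [-3.7, -0.3, 0.5]
grip_width: 0.0002
```

```bash
python3 - <<'E'
from h import *
st(); 
for n,b in (("scene",(130,200,290,300)),("side",(280,120,400,220))):
    p,d=r.grab_frame(n); zoom(p,b,5,n+"_o.png")
E
```

```text
t 39.7 pos [ 0.4599 -0.3648  0.0904] jawyaw -0.0 F [-3.7 -0.3  0.5] w 0.0002 q [-0.4   0.45 -0.26 -0.   -0.87 -1.18] x [-0.002  0.001 -1.   ]
```

View pics/scene_o.png

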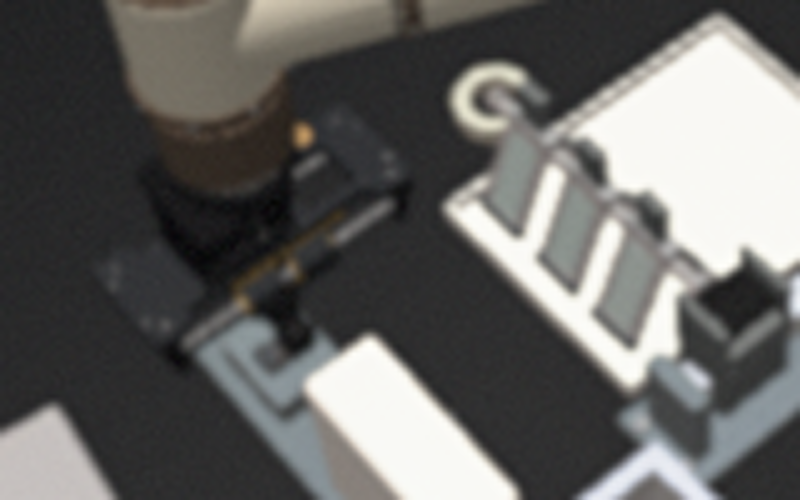

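View pics/side_o.png

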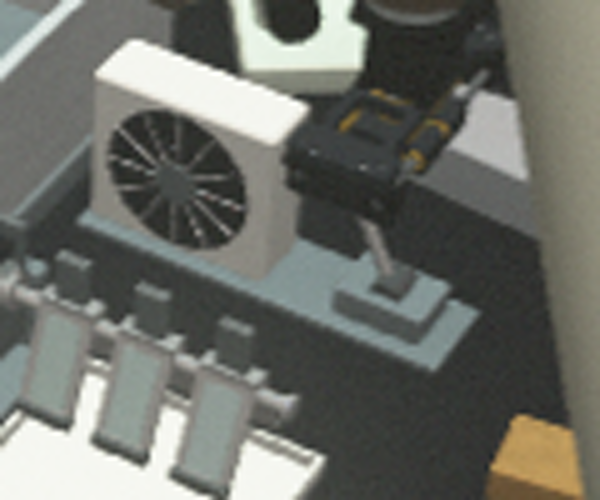

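The lever is leaning over. I'll push a few more millimetres to its stop.

Emit:
{"api": "apply_moves", "payload": {
  "commands": [
    [[0,0,0.003,0,0,0,-1],[0,0,0.006,0,0,0,-1],[0,0,0.009,0,0,0,-1],[0,0,0.009,0,0,0,-1],[0,0,0.009,0,0,0,-1]]
  ]
}}

```text
clock: 40.3
ee_pos: [0.4607, -0.3646, 0.0902]
orientation: [0.006, 1.587, 0.002]
wrist_force: [-16.5, -3.0, 6.8]
grip_width: 0.0007
```

```bash
python3 -c "
from h import *
st()"
```

```text
t 40.3 pos [ 0.4607 -0.3646  0.0902] jawyaw -0.1 F [-16.5  -3.    6.8] w 0.0007 q [-0.39  0.45 -0.25  0.   -0.89 -1.18] x [-0.016  0.005 -1.   ]
```

The lever is at its stop: 16 N with no further travel. I'll back off, lift and check.

Emit:
{"api": "apply_moves", "payload": {
  "commands": [
    [[0,0,-0.015,0,0,0,-1],[0,0,-0.04,0,0,0,-1],[-0.02,0,-0.07,0,0,0,-1],[-0.06,0,-0.09,0,0,0,-1],[-0.1,0,-0.1,0,0,0,-1],[-0.14,0,-0.1,0,0,0,-1],[-0.18,0,-0.1,0,0,0,-1],[-0.18,0,-0.1,0,0,0,-1],[-0.18,0,-0.1,0,0,0,-1],[-0.18,0,-0.1,0,0,0,-1]]
  ]
}}

```text
clock: 41.3
ee_pos: [0.3687, -0.3647, 0.2699]
orientation: [0.002, 1.571, 0.001]
wrist_force: [0.5, -0.3, -1.6]
grip_width: 0.0007
```

```bash
python3 - <<'E'
from h import *
st(); P=pts(); hung(P)
l=sel(P,.37,.53,-.42,-.31,.085,.13); l=l[l[:,3:].max(1)<80]; print("ball",np.percentile(l[:,:3],[2,50,98],axis=0).round(3))
q=sel(P,.63,.70,-.2,-.1,.118,.13); k=q[q[:,3:].max(1)<60]; print("pad z",len(k),np.percentile(k[:,2],[5,50,95]))
for n,b in (("scene",(130,180,330,310)),("side",(220,110,400,250))):
    p,d=r.grab_frame(n); zoom(p,b,4,n+"_p.png")
E
```

```text
t 41.3 pos [ 0.3687 -0.3647  0.2699] jawyaw -0.0 F [ 0.5 -0.3 -1.6] w 0.0007 q [-0.47  0.17 -0.17 -0.   -1.23 -1.1 ] x [-0.     0.002 -1.   ]
 hang tab [ 0.466 -0.151 27.302 18.01   6.983 99.   ]
 hang tab [ 0.586 -0.152 26.578 14.137 -0.614 92.   ]
 hang tab [ 0.527 -0.152 29.05  15.674  3.207 99.   ]
ball [[ 0.473 -0.38   0.096]
 [ 0.486 -0.366  0.108]
 [ 0.497 -0.354  0.115]]
pad z 174 [0.12122361 0.12528819 0.129285  ]
```

View pics/scene_p.png

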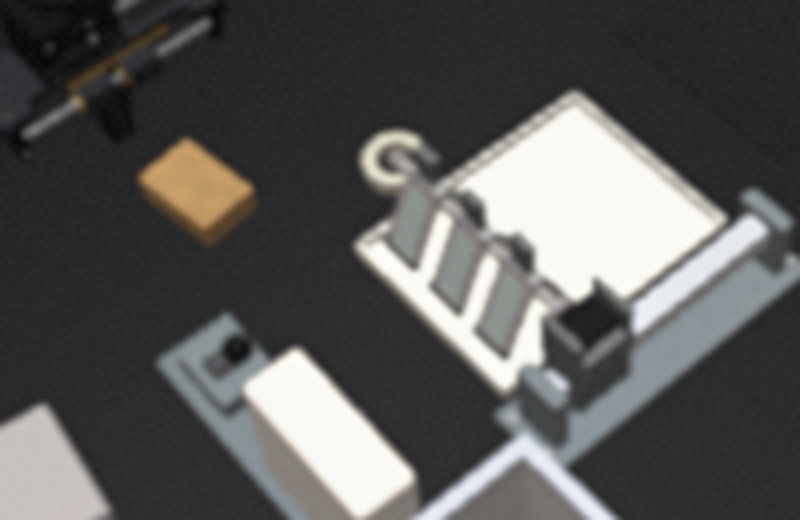

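View pics/side_p.png

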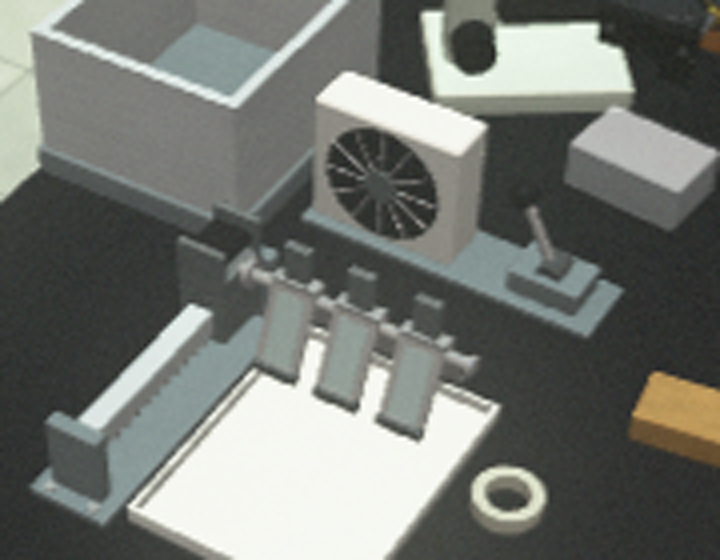

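```bash
python3 -c "
from rig import r
print(r.hand_in())"
```

```text
the job is handed in; nothing more can be done
None
```

The job is done and handed in at about 41 s of the 200 s allowed; the hand-in reports no verdict. Three carriers stood on the mat. I slid the carriage to the loading stop (24 N against it) and draped all three about 60 mm apart. I then slid the loaded carriage back to the fan stop and pushed the lever over until it stopped at 16 N.

**Last checks:**
- **Carriers:** all three hang upright, tabs at x ≈ 0.466, 0.527 and 0.586, y ≈ -0.152. The mat is empty.
- **Carriage:** it went back 160 mm by the tabs and 161 mm by the button channel, so it is at the fan stop to within about 1 mm. The button is up, with the pad top at z ≈ 0.125.
- **Fan lever:** the ball moved from x ≈ 0.409 to 0.486, the full 77 mm.
- **Robot and bench:** the gripper is clear, with about zero wrist force. The slide box and tape roll look unmoved in the last pictures. I did not measure the other bystanders again, but the arm stayed clear of them.

No check failed. The scene and side cameras disagreed by 2–4 mm in y (up to about 9 mm on the lever ball), so I used averages and the wrist view.

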